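Load, block and index a rotary heat-sink gauge

TASK

Make the rotary gauge ready: turn the round table by its pins until the black nest stands at the near white mark, lock it there (press the lock knob down and turn it clockwise until it springs up again), lay every heat sink base down in the nest and fill the rest of its row with dark foam spacers, so that all five places are taken and nothing can shift. Only then release the lock, turn the table half round so that the loaded nest stands at the white mark in front of the laser sensor, and lock it again. Leave the two bottles and the marker where they are, and the spare spacers off the table.

Things in the scene. Friction and masses are not known exactly. Their poses are not given: they have to be found in the camera images.
- table_axis (a point): Rotary gauge: grey base fixed to the desk (260 mm round, 14 mm high) with an aluminium turntable, 236 mm across, top 32 mm above the desk. Point on the rotation axis at that top; it does not turn: x axis from the near white mark (loading) towards the laser sensor, z up. The table spins endlessly with slight friction (about 0.12 N m) and stays where it is left.
- turntable (a joint): Angle of the turntable, rad, counter-clockwise from above positive, counted on over whole turns. 0 (or whole turns) = nest at the loading mark; pi (or odd half turns) = nest at the laser sensor. The lock bolt finds a slot at these two angles only.
- nest_mid (a point): Nest: black trough on the turntable, off to one side, for one row of pieces. Inside 133 mm long, 35 mm wide; long walls (4 mm thick) rise 6 mm above its floor, end walls (5 mm) 15 mm. Point: middle of its floor, 72 mm from the axis, 35 mm above the desk; turns with the table: y axis along the row, x across it towards the rotation axis, z up.
- slot_0 (a point): Place 0 of the five places of the nest, on its floor, at the middle of the trough's width; the places are 26.6 mm apart along the nest's y axis, place 0 at the -y end, place 4 at the +y end. Axes as for the nest. There are no partitions between the places.
- slot_1 (a point): Place 1 of the five places of the nest, on its floor, at the middle of the trough's width; the places are 26.6 mm apart along the nest's y axis, place 0 at the -y end, place 4 at the +y end. Axes as for the nest. There are no partitions between the places.
- slot_2 (a point): Place 2 of the five places of the nest, on its floor, at the middle of the trough's width; the places are 26.6 mm apart along the nest's y axis, place 0 at the -y end, place 4 at the +y end. Axes as for the nest. There are no partitions between the places.
- slot_3 (a point): Place 3 of the five places of the nest, on its floor, at the middle of the trough's width; the places are 26.6 mm apart along the nest's y axis, place 0 at the -y end, place 4 at the +y end. Axes as for the nest. There are no partitions between the places.
- slot_4 (a point): Place 4 of the five places of the nest, on its floor, at the middle of the trough's width; the places are 26.6 mm apart along the nest's y axis, place 0 at the -y end, place 4 at the +y end. Axes as for the nest. There are no partitions between the places.
- load_spot (a point): Fixed point under the middle of the nest when it stands at the loading mark (white arrow on the base's near side), 72 mm from the axis. Axes as the base's.
- scan_spot (a point): Fixed point under the middle of the nest when it stands at the laser sensor (white arrow on the base's far side), 72 mm from the axis. The sensor is a black box 100 mm wide on a bracket, its face 140 mm from the axis, top 95 mm above the desk (plug at its back up to 113 mm).
- pin_b (a point): One of three upright steel pins, 12 mm in diameter, at the ends of the turntable's dark spokes, to push or grip it by: this one is opposite the nest, the two others (not listed) a quarter turn to either side, all 100 mm from the axis. They stand from 32 to 77 mm above the desk; this point is on the pin's axis, 62 mm above the desk.
- knob_grip (a point): Lock knob, black: upright bar grip 44 mm long, 13 mm thick, from 49 to 71 mm above the desk, on a round skirt 48 mm across (42 to 50 mm), on an ear of the base at the near right, 166 mm from the table's axis. Point on its vertical axis, 62 mm above the desk; x axis along the bar to the end with the white line. White line towards the table = locked.
- lock_knob (a joint): Turn of the lock knob, rad, clockwise from above positive: 0 free, 1.2 locked (bolt in the table's rim). Caught in a pocket at either end (some 0.15 rad play) unless pressed down; then it turns with about 0.05 N m. Passes 0.3 towards locked only with the table within 0.06 rad of a slot; the bolt then pulls the table straight (to 0.01 rad). Let go, it springs up.
- lock_press (a joint): How far the lock knob is pressed down, m: 0 up, 0.007 fully down; it must be down by 0.005 to turn past the catch. Spring force 3 N at the top, 7 N fully down. Under 0.001 when it has sprung up into a pocket.
- sink_a_mid (a point): Heat sink of plain aluminium with upright fins, 25 x 30 x 18 mm (its x, y, z); lies base down on the desk left of the table (a small vise stands behind). Point: its centre, 9 mm above the underside, z up. In the nest its 30 mm goes across the trough. Two to four of the four heat sinks are there. About 22 g.
- sink_b_mid (a point): Heat sink of plain aluminium with upright fins, 25 x 30 x 18 mm (its x, y, z); lies base down on the desk left of the table (a small vise stands behind). Point: its centre, 9 mm above the underside, z up. In the nest its 30 mm goes across the trough. Two to four of the four heat sinks are there. About 22 g.
- sink_c_mid (a point): Heat sink of plain aluminium with upright fins, 25 x 30 x 18 mm (its x, y, z); lies base down on the desk left of the table (a small vise stands behind). Point: its centre, 9 mm above the underside, z up. In the nest its 30 mm goes across the trough. Two to four of the four heat sinks are there. About 22 g.
- sink_d_mid (a point): Heat sink of plain aluminium with upright fins, 25 x 30 x 18 mm (its x, y, z); lies base down on the desk left of the table (a small vise stands behind). Point: its centre, 9 mm above the underside, z up. In the nest its 30 mm goes across the trough. Two to four of the four heat sinks are there. About 22 g.
- spacer_a_mid (a point): Spacer of stiff dark grey foam, 26 x 30 x 26 mm (its x, y, z), foot tapered to 19 x 26 mm over the lowest 8 mm, so that it wedges between neighbours; stands on the desk right of the table (a tall stack of chassis stands behind). Point: its centre, 13 mm above the underside. In the nest its 30 mm goes across the trough. Always three; some may be left over. About 20 g.
- spacer_b_mid (a point): Spacer of stiff dark grey foam, 26 x 30 x 26 mm (its x, y, z), foot tapered to 19 x 26 mm over the lowest 8 mm, so that it wedges between neighbours; stands on the desk right of the table (a tall stack of chassis stands behind). Point: its centre, 13 mm above the underside. In the nest its 30 mm goes across the trough. Always three; some may be left over. About 20 g.
- spacer_c_mid (a point): Spacer of stiff dark grey foam, 26 x 30 x 26 mm (its x, y, z), foot tapered to 19 x 26 mm over the lowest 8 mm, so that it wedges between neighbours; stands on the desk right of the table (a tall stack of chassis stands behind). Point: its centre, 13 mm above the underside. In the nest its 30 mm goes across the trough. Always three; some may be left over. About 20 g.
- flux_bottle: Bystander: small white bottle with a red needle cap, 36 mm across, 88 mm high; origin at its underside.
- alcohol_bottle: Bystander: white pump bottle, 59 mm across, 120 mm high; origin at its underside.
- marker: Bystander: marker pen 122 mm long lying near the desk's front edge; origin under its middle.
There are look-alikes about, which are no part of the job. Leave any red look-alike of the part that bears spacer_b_mid alone.

How it is judged:
By the outcome, as a careful person would: the job done as asked, in the order asked, and still so for the second after the job is handed in, with the robot touching nothing.
Of sink_a, sink_b, sink_c, sink_d only 2 to 4 are there at a start; the rules pass over those that are not, and their reading is None.
At some moment in a run one of sink_a, sink_b, sink_c, sink_d, spacer_a, spacer_b, spacer_c may be knocked a few centimetres aside while the robot is not near it.
Once in a run the grip may slacken for a moment while it holds something.
It also fails if it takes over 210 s, if anything falls off the work surface, if the arm or the gripper's body presses on something with over 40 N, if the wrist force passes 120 N, or if a joint passes its speed limit or range.

ROBOT

A 7-joint arm with a two-finger parallel gripper is mounted at the origin on a cart in front of the work surface, level with it; the furniture and walls round the work are solid. World frame = base frame: x ahead of the robot, y to its left, z up, the work surface at z = 0. Lengths are in m, angles in rad, forces in N, time in s.
With the tool pointing down it reaches from about 0.35 to 0.9 m from the base axis. Payload 8.1 kg.
Tool frame: the origin (TCP) lies midway between the tips of the shut fingers; the grasp point (between the pads) lies arm.tcp_to_grasp behind it (arm.tcp_to_grasp is the distance from the TCP to the grasp point, in m); z points along the fingers, y is the line along which they close (so a half turn about z gives the same grasp; the last joint's range is limited). The gripper opens to 92 mm and grips with 3 to 60 N. Pads are 19 mm wide; open, the fingers measure 130 mm over their backs; the gripper's body (75 mm by 190 mm) begins 47 mm behind the grasp point.
Start: joints at [1.124, 0.434, 0.025, 1.573, -0.012, 1.134, -0.075], TCP at [0.211, -0.588, 0.227] pointing down, gripper open.
Joint ranges: [-2.62, 2.62], [-0.44, 2.09], [-1.27, 1.32], [0.08, 2.57], [-1.32, 4.46], [0.12, 2], [-2.74, 2.74]. Speed limits (rad/s): [2.22, 2.22, 3.01, 3.01, 3.14, 3.14, 3.14].

INTERFACE

Orientations are given as a rotation vector (axis times angle).
In Python, from cell import observe, get_image, arm gives the robot as it stands. The module is installed in compiled form; this text tells all that it offers.
- The arm moves only by the tool drive_tool, never from a script. Its argument "steps" is a list of rows, each a list of 5 numbers: the closure, from 0 (fully open) to 1 (shut), then the shift along the world's x, y, z in mm, then the turn about the world's z in rad. In form: [[hand, x, y, z, roll], ...]. A call has 1 to 20 rows; each row shifts and turns the commanded pose from where the row before left it; what a row does not reach is not made up. A row lasts 1/12 s, in which the tool goes at most 41.7 mm and 7.16 degrees, less where a joint would pass 70% of its speed; a pose out of reach is approached as far as the arm can. A call with a gripper value outside its range is refused whole. The fingers move at their own pace and stop on an object; "grip_force" is the grip in N (left out, the last holds). Time passes only in rows, so rows that do not move let the fingers close. It gives the time, the measured TCP pose, the force, the opening and the grip force at its end, in the units of the state.
- observe(): the state, without advancing time (a new reading comes with each control period).
- get_image(name): name is "scene" or "top" or "wrist"; returns a dict with "image" (420x560x3 uint8, red, green, blue), "vfov" (degrees; the focal length in pixels is half the picture's height over the tangent of half this angle, whatever the lens; pixels are square), "cx", "cy" (the principal point, pixels), "xyz" and "attitude" of the camera in the world. Camera axes: x right, y down, z forward; pixel columns grow to the right and rows downward; lengths in m; the calibration is good to about 2 mm. A picture is of the moment at which its call begins. There is no depth.
- arm.sign_off(): hands the job in; it is judged then, once.
The state is a dict: "clock": time; "joints": joint angles; "dq": joint speeds; "joint_efforts": joint torques, N m; "position": TCP position; "ee_rot": TCP orientation; "force": force on the tool from outside, world axes, zero at the start; "ft_torque": the same for the moment, N m; "width": opening from 0.0 (shut) to 1.0 (fully open); "gripper_force": force on a finger pad.
Only numpy, scipy, OpenCV 4.12 (cv2) and the standard library are available. Lean on these libraries where they do the work, as an engineer would, in place of code of your own. Each camera call takes 0.05 s, during which the arm holds its last target. There are 200 camera calls.

## Working session

There is one attempt and no reset: what is moved stays moved. The work goes in short steps, Python scripts to look and compute and a tool call to move; the robot and the scene stay as the last step left them, time stands still between calls to the robot, and variables do not carry over. Pictures are saved under pics/ and viewed, at most 14 in all, crops included, and the job is handed in when it is done.

Besides the shell and the picture viewer there is one more tool, called after "Emit:" as name(argument=value, ...) on one line, values as JSON. drive_tool: Moves the arm, as the interface text tells. Its arguments: {"type":"object","properties":{"steps":{"type":"array"},"grip_force":{"type":"number"}},"required":["steps"]}

```bash
mkdir -p pics
python3 - <<'E'
from cell import observe,get_image,arm
import cv2,numpy as np
o=observe();print(o);print(arm.tcp_to_grasp)
for n in("scene","top"):
    d=get_image(n);cv2.imwrite(f"pics/{n}0.png",d["image"][:,:,::-1]);print(n,{k:v for k,v in d.items() if k!="image"})
E
```

```text
{'clock': 0.0, 'joints': array([ 1.12439784,  0.43519864,  0.02494189,  1.57412067, -0.01158051,
        1.13401718, -0.07509957]), 'dq': array([-0.00080486,  0.00065953, -0.00080147, -0.00060526, -0.00016411,
       -0.00114964, -0.00090749]), 'joint_efforts': array([-2.51520243e-05, -6.67864037e+01,  9.85065512e-01, -3.14471555e+01,
       -6.05015131e-02,  4.26323642e-02,  1.27686194e-04]), 'position': array([ 0.21044191, -0.5879405 ,  0.22595063]), 'ee_rot': array([-3.09377900e+00, -5.37066362e-01,  6.57826999e-04]), 'force': array([0.42466733, 0.18660073, 0.29795555]), 'ft_torque': array([-0.06993363,  0.00866101, -0.025169  ]), 'gripper_force': 0.0, 'width': 1.0005139844146518}
0.0188
scene {'vfov': 51.81049981616483, 'cx': 277.99808024207096, 'cy': 216.0835381775673, 'xyz': array([0.10545898, 0.81800359, 0.55863744]), 'attitude': array([-0.61050529,  2.42369039, -1.49885205])}
top {'vfov': 54.11465477959145, 'cx': 281.2862463468005, 'cy': 205.69508961419166, 'xyz': array([ 0.36869625, -0.03775687,  1.18123865]), 'attitude': array([-2.09372753,  2.15743187, -0.14495433])}
```

View pics/top0.png

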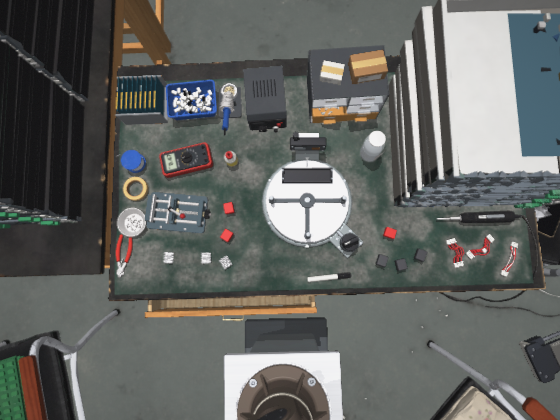

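View pics/scene0.png

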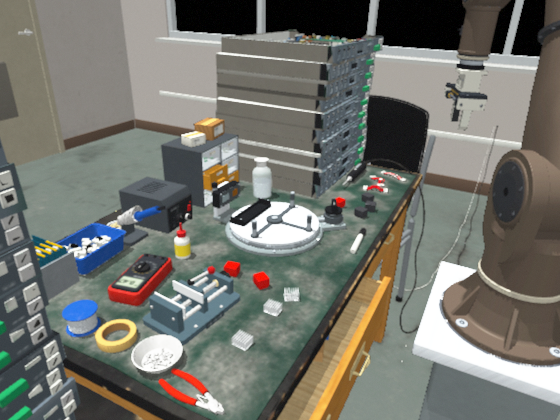

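The top view shows the table centred near (307,202), with the nest at the far side, the knob at (348,241), three sinks at (168,258), (206,258) and (225,263), spacers at (382,260), (400,265) and (420,255), and red look-alikes. Next I measure these.

```bash
cat > h.py <<'E'
import cv2,numpy as np
from cell import observe,get_image,arm
from scipy.spatial.transform import Rotation as R
class V:
    def __init__(s,name,save=None):
        d=get_image(name);s.im=np.ascontiguousarray(d["image"][:,:,::-1]);s.R=R.from_rotvec(d["attitude"]).as_matrix();s.c=d["xyz"]
        s.f=s.im.shape[0]/2/np.tan(np.radians(d["vfov"])/2);s.cx,s.cy=d["cx"],d["cy"]
        if save:cv2.imwrite("pics/"+save,s.im)
    def ray(s,u,v):
        r=s.R@np.array([(u-s.cx)/s.f,(v-s.cy)/s.f,1]);return r
    def at(s,u,v,z):
        r=s.ray(u,v);return s.c+r*(z-s.c[2])/r[2]
    def px(s,p):
        q=s.R.T@(np.array(p)-s.c);return np.array([q[0]/q[2]*s.f+s.cx,q[1]/q[2]*s.f+s.cy])
    def crop(s,u0,v0,u1,v1,k,fn):
        c=cv2.resize(s.im[v0:v1,u0:u1],None,fx=k,fy=k,interpolation=cv2.INTER_CUBIC);cv2.imwrite("pics/"+fn,c)
def blobs(m,u0,v0,amin,amax):
    n,l,st,ce=cv2.connectedComponentsWithStats(m.astype(np.uint8))
    out=[]
    for i in range(1,n):
        if amin<=st[i,4]<=amax:
            rect=cv2.minAreaRect(np.argwhere(l==i)[:,::-1].astype(np.float32))
            out.append((ce[i]+[u0,v0],st[i,4],rect))
    return out
E
python3 - <<'E'
from h import *
t=V("top");im=t.im.astype(int)
# white table disc
sub=t.im[140:260,240:370]
m=(sub.min(2)>190)
for c,a,r in blobs(m,240,140,500,99999):print("white",c,a,r)
ys,xs=np.nonzero(m)
# fit: largest blob hull
cs,_=cv2.findContours(m.astype(np.uint8),cv2.RETR_EXTERNAL,cv2.CHAIN_APPROX_NONE)
c=max(cs,key=cv2.contourArea);e=cv2.fitEllipse(cv2.convexHull(c));print(e);print(t.at(e[0][0]+240,e[0][1]+140,.032))
def show(n,m,u0,v0,z,a,b):
    for c,ar,r in blobs(m,u0,v0,a,b):
        rc=np.array(r[0])+[u0,v0];ps=[t.at(*(p+[u0,v0]),z) for p in cv2.boxPoints(r)]
        print(n,c.round(1),ar,np.round(r[1],1),round(r[2]),'rectmid',t.at(*rc,z).round(4),'ang',np.degrees(np.arctan2(*(ps[1]-ps[0])[1::-1])).round(),np.linalg.norm(ps[1]-ps[0]).round(3),np.linalg.norm(ps[2]-ps[1]).round(3))
s=t.im[245:280,150:245];show('sink',s.min(2)>130,150,245,.018,20,400)
s=t.im[240:285,365:440];g=s.max(2);show('spacer',g<62,365,240,.026,30,400)
s=t.im[160:190,270:345];show('nest',s.max(2)<60,270,160,.05,100,3000)
s=t.im[225:260,330:365];show('knob',s.max(2)<50,330,225,.06,20,1000)
s=t.im;show('red',(im[:,:,2]>150)&(im[:,:,1]<70),0,0,.026,30,300)
t.crop(255,130,440,290,4,'a.png');t.crop(140,190,260,290,5,'b.png')
E
```

```text
white [306.64348302 207.6541621 ] 3652 ((66.5, 65.0), (72.0, 83.0), 90.0)
((66.69426727294922, 60.051788330078125), (82.767822265625, 83.82979583740234), 104.42671203613281)
[ 0.56993956 -0.08385104  0.032     ]
sink [168. 257.] 108 [10. 10.] 90 rectmid [0.4215 0.3138 0.018 ] ang -92.0 0.029 0.028
sink [205.5 257.7] 109 [11.  9.] 90 rectmid [0.4171 0.207  0.018 ] ang -92.0 0.026 0.031
sink [225.  261.8] 100 [10.8  9.4] 59 rectmid [0.4036 0.152  0.018 ] ang -61.0 0.026 0.031
spacer [416.3 257.3] 40 [13.   7.5] 67 rectmid [ 0.4028 -0.3801  0.026 ] ang -69.0 0.021 0.035
spacer [398. 268.] 41 [13.1  7.5] 76 rectmid [ 0.3787 -0.3316  0.026 ] ang -78.0 0.021 0.035
knob [349.3 244.5] 56 [ 6.5 15.4] 81 rectmid [ 0.4374 -0.1947  0.06  ] ang -83.0 0.042 0.018
red [208.3 154. ] 34 [20.4  2.2] 79 rectmid [0.7175 0.1984 0.026 ] ang -80.0 0.006 0.062
red [190.8 168.2] 44 [ 1.4 32.8] 77 rectmid [0.6761 0.2485 0.026 ] ang -78.0 0.095 0.004
red [118.1 248.1] 83 [ 4.5 25.4] 7 rectmid [0.4525 0.4538 0.026 ] ang -5.0 0.071 0.013
red [128.9 249.4] 69 [ 3.8 23.7] 10 rectmid [0.4451 0.4234 0.026 ] ang -9.0 0.066 0.011
```

View pics/a.png

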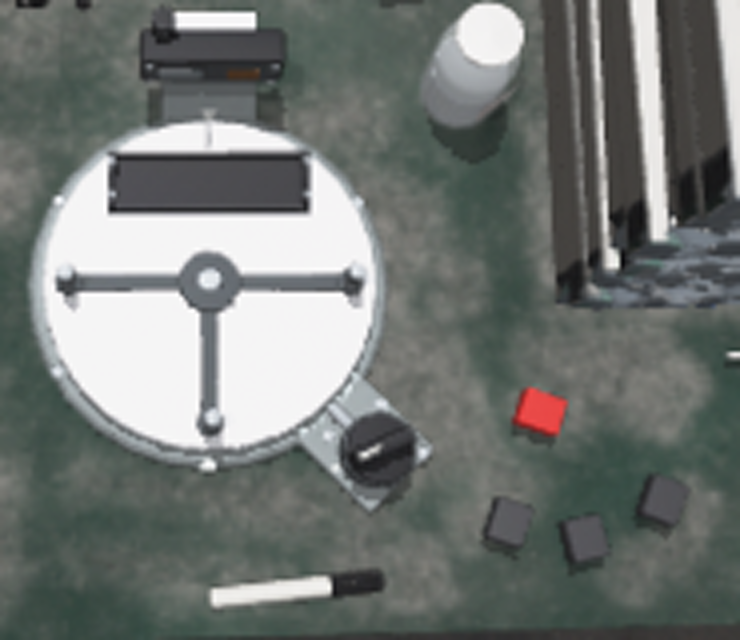

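View pics/b.png

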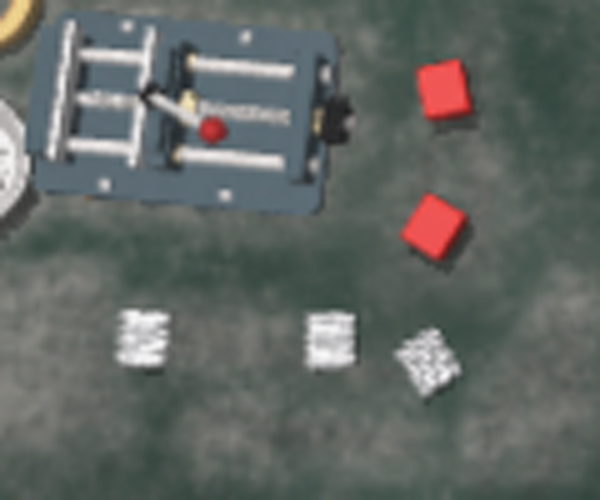

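The nest stands at the sensor and the white line on the knob points left-down, so the lock is free. There are three sinks, so two spacers are needed. Next come the exact table geometry and the grey spacers.

Run:
```python
from h import *
t=V("top")
A=lambda u,v,z:t.at(255+u/4,130+v/4,z).round(4)
print('hub',A(209,279,.036))
print('near arrow',A(208,467,.014),'far',A(209,130,.014))
for n,u,v in(('L',66,271),('N',208,414),('R',354,270)):print('pin top',n,A(u,v,.077))
print('nest corners top',[A(*p,.05) for p in((110,153),(309,153),(110,213),(309,213))])
print('knob bar ends top',A(360,458,.071),A(412,433,.071),'skirt',A(377,450,.046))
for n,p in(('sp1',[(499,495),(533,504),(522,550),(486,540)]),('sp2',[(560,521),(598,514),(609,557),(570,566)]),('sp3',[(651,474),(689,484),(675,526),(638,513)])):
    m=np.mean(p,0);print(n,A(*m,.02))
m=t.im[240:285,365:440]
print(m.reshape(-1,3).min(0))
g=m.astype(int);mk=(g.max(2)<85)&(abs(g[:,:,1]-g[:,:,2])<9)&(abs(g[:,:,1]-g[:,:,0])<9)
for c,a,r in blobs(mk,365,240,30,300):
    rc=np.array(r[0])+[365,240];print(c,a,r[1:],t.at(*c,.02).round(4))
print(t.px([.57,-.084,.032]))
w=V("wrist","w0.png");print(w.c,w.f,w.R[:,2],observe()["position"])
```

```text
hub [ 0.5701 -0.0853  0.036 ]
near arrow [ 0.4391 -0.0804  0.014 ] far [ 0.6844 -0.0904  0.014 ]
pin top L [0.5716 0.0137 0.077 ]
pin top N [ 0.4708 -0.0794  0.077 ]
pin top R [ 0.5658 -0.1822  0.077 ]
nest corners top [array([ 0.6603, -0.0182,  0.05  ]), array([ 0.6555, -0.1585,  0.05  ]), array([ 0.617, -0.017,  0.05 ]), array([ 0.6123, -0.1564,  0.05  ])]
knob bar ends top [ 0.4387 -0.1804  0.071 ] [ 0.4544 -0.216   0.071 ] skirt [ 0.4454 -0.1955  0.046 ]
sp1 [ 0.3943 -0.2885  0.02  ]
sp2 [ 0.381  -0.3389  0.02  ]
sp3 [ 0.4071 -0.3954  0.02  ]
[38 37 35]
[418.53731343 257.17910448] 67 ((12.004900932312012, 12.862394332885742), 30.963754653930664) [ 0.4008 -0.3886  0.02  ]
[379.05769231 263.42307692] 52 ((15.652474403381348, 8.497058868408203), 63.43495178222656) [ 0.3867 -0.2785  0.02  ]
[399.6        267.14545455] 55 ((12.74754810333252, 11.178619384765625), 78.69007110595703) [ 0.3749 -0.3344  0.02  ]
[306.74605014 200.0291095 ]
[ 0.27226994 -0.56682202  0.38382355] 323.72941317824467 [-0.23216017 -0.08336607 -0.96909842] [ 0.21056775 -0.58823346  0.22635538]
```

Emit:
drive_tool(steps=[[0, 12, 25, 0, 0.055], [0, 12, 25, 0, 0.055], [0, 12, 25, 0, 0.055], [0, 12, 25, 0, 0.055], [0, 12, 25, 0, 0.055], [0, 12, 25, 0, 0.055], [0, 12, 25, 0, 0.055], [0, 12, 25, 0, 0.055], [0, 12, 25, 0, 0.055], [0, 12, 25, 0, 0.055], [0, 12, 25, 0, 0.055], [0, 12, 25, 0, 0.055], [0, 12, 25, 0, 0.055], [0, 12, 25, 0, 0.055], [0, 12, 25, 0, 0.055], [0, 12, 25, 0, 0.055], [0, 40, 0, 0, 0], [0, 40, 0, 0, 0], [0, 40, 0, 0, 0], [0.75, 40, 4, 0, 0]], grip_force=20)

```text
clock: 1.92
position: [0.5642, -0.1853, 0.2267]
ee_rot: [2.572, 1.802, -0.001]
force: [0.1, -0.2, 1.0]
width: 0.966
gripper_force: 0.0
```

Run:
```python
from h import *
o=observe();print(o['joints'].round(3),o['position'].round(4))
w=V("wrist","w1.png")
for p in([.5665,-.184,.077],[.570,-.084,.036],[.445,-.198,.071]):print(w.px(p))
```

```text
[ 0.489  0.415 -0.369  1.628  0.163  1.129 -0.27 ] [ 0.5642 -0.1853  0.2267]
[279.56841818 194.94268483]
[249.23134888  95.03365356]
[172.88729408 245.82708076]
```

View pics/w1.png

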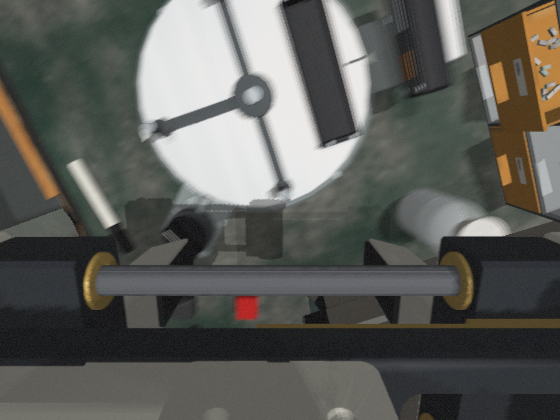

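The wrist view shows the hub at about (253,95), the right pin near (282,187) and the near pin near (152,131). I zoom in to check the calibration.

Run:
```python
import cv2
c=cv2.imread('pics/w1.png')[80:260,130:310];cv2.imwrite('pics/w1c.png',cv2.resize(c,None,fx=3.3,fy=3.3,interpolation=cv2.INTER_CUBIC))
```

```text
(no output)
```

View pics/w1c.png

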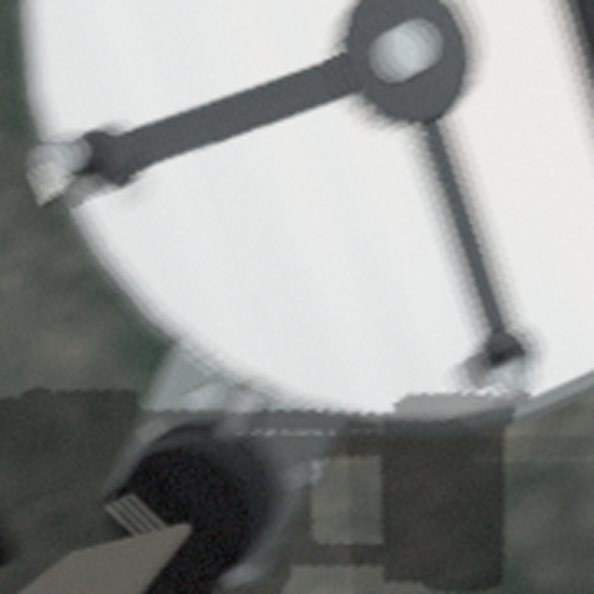

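Emit:
drive_tool(steps=[[0.65, 3, 0, 0, 0], [0.65, 0, 0, 0, 0], [0.65, 0, 0, 0, 0], [0.65, 0, 0, -20, 0], [0.65, 0, 0, -30, 0], [0.65, 0, 0, -30, 0], [0.65, 0, 0, -20, 0], [0.65, 0, 0, 0, 0]])

```text
clock: 2.63
position: [0.5615, -0.1849, 0.1232]
ee_rot: [-2.569, -1.8, 0.008]
force: [-1.3, 0.3, -0.0]
width: 0.367
gripper_force: 0.0
```

Run:
```python
from h import *
o=observe();print(o['joints'].round(3),o['position'].round(4),o['width'])
w=V("wrist","w2.png");w.crop(130,40,430,300,2.6,"w2c.png")
for p in([.5665,-.184,.077],[.570,-.084,.036],[.445,-.198,.071]):print((w.px(p)-[130,40])*2.6)
```

```text
[ 0.472  0.515 -0.349  1.749  0.214  0.921 -0.314] [ 0.5615 -0.1849  0.1232] 0.3671313028667556
[403.06397227 483.43746476]
[289.84400285 104.07151279]
[  5.91387292 664.68443992]
```

View pics/w2c.png

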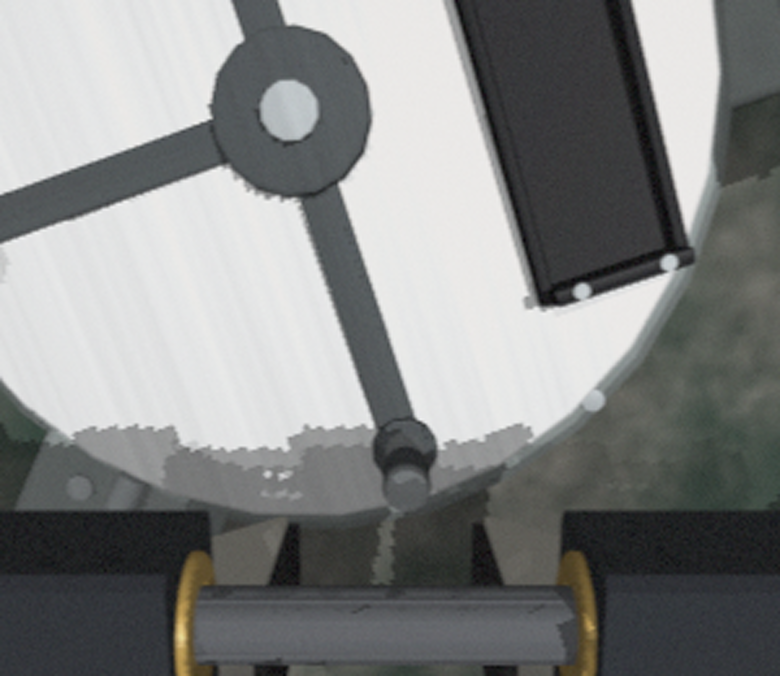

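Emit:
drive_tool(steps=[[0.65, 4, 1, -20, 0], [0.65, 1, 0, -25, 0], [0.65, 0, 0, -25, 0], [0.78, 0, 0, 0, 0], [0.78, 0, 0, 0, 0], [0.78, 0, 0, 0, 0]], grip_force=10)

```text
clock: 3.18
position: [0.5718, -0.1839, 0.0592]
ee_rot: [2.57, 1.803, 0.003]
force: [0.4, 0.5, 0.7]
width: 0.227
gripper_force: 0.0
```

Run:
```python
from h import *
o=observe();print(o['position'].round(4),o['width'],o['force'])
f=-92;p=np.zeros(2);q=np.array([0,0])
for i in range(20):
    a=np.radians(f-90-4.5);p=p+15.69*np.array([np.cos(a),np.sin(a)]);s=np.round(p-q);q=q+s;print(s.astype(int).tolist(),end=' ');f-=9
```

```text
[ 0.5718 -0.1839  0.0592] 0.22714297794511287 [0.42908712 0.48010399 0.74180937]
[-16, 2] [-15, 4] [-14, 6] [-13, 9] [-12, 11] [-9, 12] [-8, 14] [-6, 14] [-3, 16] [0, 15] [1, 16] [5, 15] [6, 14] [9, 13] [10, 12] [13, 10] [13, 8] [15, 5] [15, 3] [16, 1]
```

Emit:
drive_tool(steps=[[0.78, -20, 2, -3, -0.109], [0.78, -15, 4, 0, -0.109], [0.78, -14, 6, 0, -0.109], [0.78, -13, 9, 0, -0.109], [0.78, -12, 11, 0, -0.109], [0.78, -9, 12, 0, -0.109], [0.78, -8, 14, 0, -0.109], [0.78, -6, 14, 0, -0.109], [0.78, -3, 16, 0, -0.109], [0.78, 0, 15, 0, -0.109], [0.78, 1, 16, 0, -0.109], [0.78, 5, 15, 0, -0.109], [0.78, 6, 14, 0, -0.109], [0.78, 9, 13, 0, -0.109], [0.78, 10, 12, 0, -0.109], [0.78, 13, 10, 0, -0.109], [0.78, 13, 8, 0, -0.109], [0.78, 15, 5, 0, -0.109], [0.78, 15, 3, 0, -0.109], [0.78, 16, 1, 0, -0.109]])

```text
clock: 4.85
position: [0.575, 0.0179, 0.056]
ee_rot: [-2.784, 1.45, -0.001]
force: [-1.7, -2.6, 0.1]
width: 0.226
gripper_force: 1.9
```

Emit:
drive_tool(steps=[[0.9, 0, 0, 0, 0], [1, 0, 0, 0, 0], [1, 0, 0, 0, 0], [1, 0, 0, 0, 0]])

```text
clock: 5.18
position: [0.5754, 0.019, 0.0561]
ee_rot: [-2.789, 1.435, -0.004]
force: [3.0, 4.9, 1.9]
width: 0.128
gripper_force: 10.0
```

Run:
```python
from h import *
o=observe();print(o['position'].round(4),o['joints'].round(3),o['width'],o['force'])
t=V("top");t.crop(255,130,440,290,4,'t2.png')
```

```text
[0.5754 0.019  0.0561] [-0.305  0.555  0.256  1.892 -0.209  0.715 -2.449] 0.12775836423002748 [3.01060666 4.87792354 1.92084144]
```

View pics/t2.png

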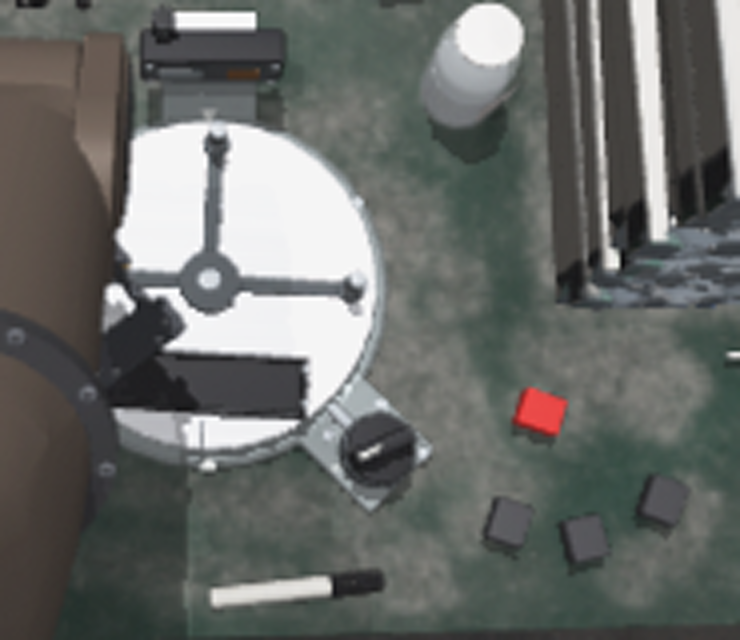

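The nest is now near the loading mark, with the far pin at (217,143) and the right pin at (354,288). I compute the angle that remains.

Run:
```python
from h import *
t=V("top")
A=lambda u,v,z:t.at(255+u/4,130+v/4,z)
h=np.array([.570,-.084,0])
for n,p in(('R',A(354,288,.077)),('F',A(217,143,.077)),('Rold',A(354,270,.077)),('Nold',A(208,414,.077)),('Lold',A(66,271,.077))):
    d=p-h;print(n,p.round(4),np.degrees(np.arctan2(d[1],d[0])))
a=A(310,358,.05);b=A(170,350,.05);d=b-a;print('nest far edge',np.degrees(np.arctan2(d[1],d[0])))
a=A(304,417,.05);b=A(112,402,.05);d=b-a;print('near edge',np.degrees(np.arctan2(d[1],d[0])))
```

```text
R [ 0.5534 -0.1816  0.077 ] -99.63168824141546
F [ 0.6579 -0.0927  0.077 ] -5.656158826179653
Rold [ 0.5658 -0.1822  0.077 ] -92.42382090856954
Nold [ 0.4708 -0.0794  0.077 ] 177.3626325858165
Lold [0.5716 0.0137 0.077 ] 89.07884969510097
nest far edge 84.90003635084679
near edge 83.77127500923467
```

Emit:
drive_tool(steps=[[1, -3, 0, 0, 0], [1, -3, 0, 0, 0], [1, 0, 0, 0, 0], [1, 0, 0, 0, 0], [0.6, 0, 0, 0, 0], [0.6, 0, 0, 0, 0], [0.6, 0, 0, 25, 0], [0.6, 0, 0, 25, 0], [0.6, 0, 0, 25, 0.12], [0.6, -10, -18, 0, 0.12], [0.6, -10, -18, 0, 0.12], [0.6, -10, -18, 0, 0.12], [0.6, -10, -18, 0, 0.12], [0.6, -10, -18, 0, 0.12], [0.6, -10, -18, 0, 0.12], [0.6, -10, -18, 0, 0.12], [0.6, -10, -18, 0, 0.12], [0.6, -10, -18, 0, 0.12], [0.6, -10, -18, 0, 0.12], [0.6, -10, -18, 0, 0.12]])

```text
clock: 6.95
position: [0.4568, -0.1827, 0.1294]
ee_rot: [3.047, 0.763, 0.001]
force: [0.6, 0.3, -0.0]
width: 0.4
gripper_force: 0.0
```

Emit:
drive_tool(steps=[[0.6, -10, -18, 0, 0.12], [0.6, -4, 0, 0, 0.12], [0.6, 0, 0, 0, 0.12], [0.6, 0, 0, 0, 0.12], [0.6, 0, 0, 0, 0.12], [0.6, 0, 0, 0, 0.12], [0.6, 0, 0, 0, 0.12], [0.6, 0, 0, 0, 0.12], [0.6, 0, 0, 0, 0.12], [0.6, 0, 0, 0, 0.12], [0.6, 0, 0, 0, 0.12], [0.6, 0, 0, 0, 0.12], [0.6, 0, 0, 0, 0], [0.6, 0, 0, 0, 0]], grip_force=40)

```text
clock: 8.12
position: [0.4433, -0.1999, 0.1292]
ee_rot: [1.801, 2.573, -0.0]
force: [0.2, 0.0, 0.7]
width: 0.398
gripper_force: 0.0
```

```bash
cat >> h.py <<'E'
def st():
    o=observe();y=R.from_rotvec(o['ee_rot']).as_matrix()[:,1];print('t',round(o['clock'],2),'pos',o['position'].round(4),'close_ang',np.degrees(np.arctan2(y[1],y[0])).round(1)%360,'w',o['width'].round(3),'F',o['force'].round(1),'gf',round(o['gripper_force'],1),'j7',o['joints'][6].round(2));return o
E
python3 - <<'E'
from h import *
st();w=V("wrist","w3.png");t=V("top")
print(w.px([.4465,-.198,.071]),w.px([.4387,-.1804,.071]))
cv2.imwrite('pics/c3.png',np.hstack([w.im,cv2.resize(t.im[150:280,260:360],None,fx=2.3,fy=420/130.,interpolation=cv2.INTER_CUBIC)]))
E
```

```text
Traceback (most recent call last):
  File "h.py", line 26, in st
    o=observe();y=R.from_rotvec(o['ee_rot']).as_matrix()[:,1];print('t',round(o['clock'],2),'pos',o['position'].round(4),'close_ang',np.degrees(np.arctan2(y[1],y[0])).round(1)%360,'w',o['width'].round(3),'F',o['force'].round(1),'gf',round(o['gripper_force'],1),'j7',o['joints'][6].round(2));return o
                                                                                                                                                                                        ^^^^^^^^^^^^^^^^
AttributeError: 'float' object has no attribute 'round'
```

```bash
sed -i "s/o\['width'\].round(3)/round(float(o['width']),3)/" h.py
python3 - <<'E'
from h import *
st();w=V("wrist","w3.png");t=V("top")
print(w.px([.4465,-.198,.071]),w.px([.4387,-.1804,.071]))
cv2.imwrite('pics/c3.png',np.hstack([w.im,cv2.resize(t.im[150:280,260:360],(230,420),interpolation=cv2.INTER_CUBIC)]))
E
```

```text
t 8.12 pos [ 0.4433 -0.1999  0.1292] close_ang 20.0 w 0.398 F [0.2 0.  0.7] gf 0.0 j7 0.5
[283.96429558 223.67092963] [282.21531605 196.61161062]
```

View pics/c3.png

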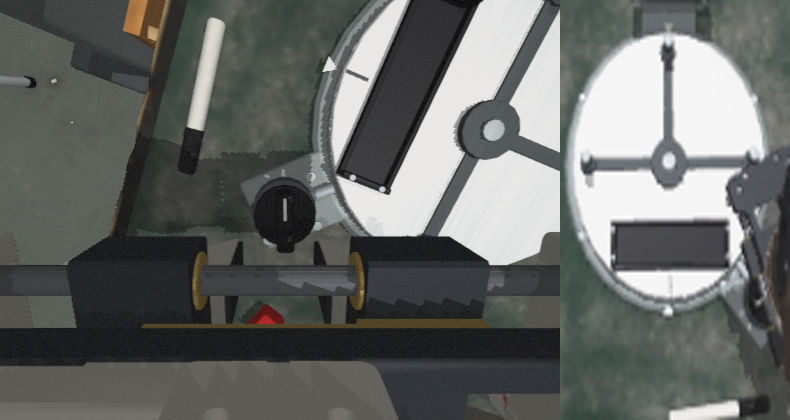

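The knob bar stands upright in the wrist image at about (286,220), aligned with the tool. The nest's mark lines up with the near white arrow at (330,65), so I can lower and grip.

Emit:
drive_tool(steps=[[0.6, 4, 2, -20, 0], [0.6, 0, 0, -25, 0], [0.6, 0, 0, -27, 0], [0.6, 0, 0, 0, 0], [0.6, 0, 0, 0, 0]])

```text
clock: 8.63
position: [0.4467, -0.197, 0.0563]
ee_rot: [-1.797, -2.574, 0.001]
force: [0.2, 0.3, -0.1]
width: 0.4
gripper_force: 0.0
```

Emit:
drive_tool(steps=[[1, 0, 0, 0, 0], [1, 0, 0, 0, 0], [1, 0, 0, 0, 0], [1, 0, 0, 0, 0], [1, 0, 0, 0, 0]])

```text
clock: 9.05
position: [0.4479, -0.1978, 0.0575]
ee_rot: [1.797, 2.576, -0.0]
force: [-0.2, -0.4, 3.3]
width: 0.135
gripper_force: 39.9
```

Emit:
drive_tool(steps=[[1, 0, 0, -4, 0], [1, 0, 0, -5, 0], [1, 0, 0, 0, 0], [1, 0, 0, 0, 0]])

```text
clock: 9.38
position: [0.4485, -0.1981, 0.0493]
ee_rot: [1.796, 2.575, -0.0]
force: [-6.0, 1.0, 26.3]
width: 0.137
gripper_force: 40.0
```

Emit:
drive_tool(steps=[[1, 0, 0, 0, -0.1], [1, 0, 0, 0, -0.1], [1, 0, 0, 0, -0.1], [1, 0, 0, 0, -0.1], [1, 0, 0, 0, -0.1], [1, 0, 0, 0, -0.1], [1, 0, 0, 0, -0.1], [1, 0, 0, 0, -0.1], [1, 0, 0, 0, -0.1], [1, 0, 0, 0, -0.1], [1, 0, 0, 0, -0.1], [1, 0, 0, 0, -0.1], [1, 0, 0, 0, 0], [1, 0, 0, 0, 0]])

```text
clock: 10.55
position: [0.4481, -0.1982, 0.0493]
ee_rot: [2.936, 1.111, 0.001]
force: [-6.2, -0.6, 27.1]
width: 0.137
gripper_force: 40.2
```

```bash
python3 -c "
from h import *
o=st();print(o['ft_torque'])"
```

```text
t 10.55 pos [ 0.4481 -0.1982  0.0493] close_ang 311.5 w 0.137 F [-6.2 -0.6 27.1] gf 40.2 j7 -0.52
[-0.16489366  1.60617463  0.41600862]
```

Emit:
drive_tool(steps=[[1, 0, 0, 4, 0], [1, 0, 0, 4, 0], [1, 0, 0, 0, 0], [0.6, 0, 0, 0, 0], [0.6, 0, 0, 0, 0], [0.6, 0, 0, 0, 0], [0.6, 0, 0, 20, 0], [0.6, 0, 0, 25, 0], [0.6, 0, 0, 25, 0], [0.6, 0, 0, 0, 0], [0.6, 0, 0, 0, 0]])

```text
clock: 11.47
position: [0.4486, -0.1975, 0.1266]
ee_rot: [2.937, 1.112, 0.003]
force: [1.3, -0.1, -0.8]
width: 0.395
gripper_force: 0.0
```

Run:
```python
from h import *
st();w=V("wrist","w4.png");w.crop(150,20,560,300,1.9,'w4c.png')
```

```text
t 11.47 pos [ 0.4486 -0.1975  0.1266] close_ang 311.5 w 0.395 F [ 1.3 -0.1 -0.8] gf 0.0 j7 -0.52
```

View pics/w4c.png

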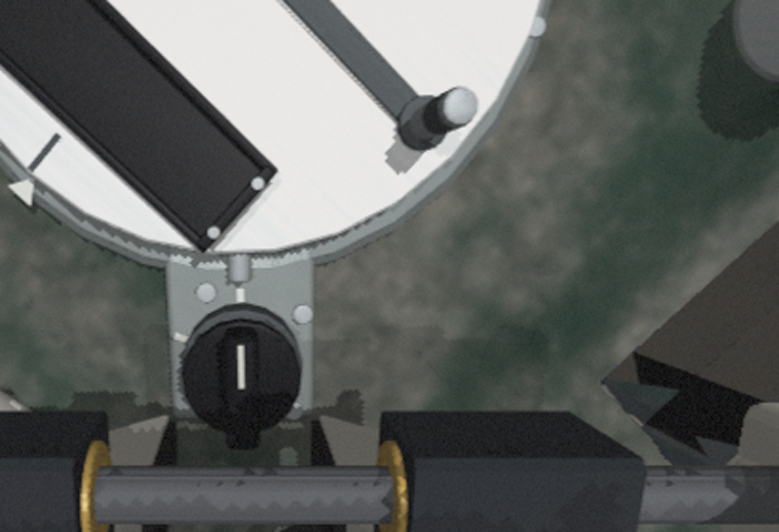

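The knob's white line points at the table, so it is locked, and the nest is at the arrow. Next I measure the nest with the wrist camera on the way to the sinks.

Emit:
drive_tool(steps=[[0.45, 6, 3, 15, 0.1], [0.45, 6, 3, 13, 0.1], [0.45, 6, 3, 13, 0.1], [0.45, 6, 3, 13, 0.1], [0.45, 6, 3, 13, 0.1], [0.45, 6, 4, 13, 0.1], [0.45, 6, 4, 13, 0.1], [0.45, 6, 4, 0, 0.1], [0.45, 0, 0, 0, 0.007], [0.45, 0, 0, 0, 0], [0.45, 0, 0, 0, 0]], grip_force=15)

```text
clock: 12.43
position: [0.4946, -0.1706, 0.2174]
ee_rot: [-2.268, -2.171, 0.002]
force: [-0.1, -0.2, -0.3]
width: 0.552
gripper_force: 0.0
```

Run:
```python
from h import *
st();w=V("wrist","w5.png")
mid=np.array([.498,-.081,.05])
for p in([.498,-.081,.035],[.570,-.084,.036],[.52,-.01,.05],[.476,-.15,.05]):print(w.px(p))
g=w.im.astype(int);m=(g.max(2)<75);m[230:]=0
for c,a,r in blobs(m,0,0,1500,40000):
    b=cv2.boxPoints(r);print(c,a,r);print([w.at(*p,.045).round(4).tolist() for p in b], w.at(*r[0],.045).round(4))
w.crop(100,0,460,300,2,'w5c.png')
```

```text
t 12.43 pos [ 0.4946 -0.1706  0.2174] close_ang 357.5 w 0.552 F [-0.1 -0.2 -0.3] gf 0.0 j7 0.14
[278.20713492 102.52824534]
[350.59226953 102.38375402]
[299.29665179  17.23213446]
[259.25922815 174.30634803]
[40.76725304 84.40493911] 11824 ((56.5, 80.5), (161.0, 113.0), 90.0)
[[0.2504, 0.0171, 0.045], [0.3526, 0.0126, 0.045], [0.3283, -0.1309, 0.045], [0.2136, -0.1261, 0.045]] [ 0.2871 -0.0527  0.045 ]
[160.21808761 120.25785613] 14861 ((182.04641723632812, 114.57623291015625), (256.82659912109375, 150.3617706298828), 80.45962524414062)
[[0.3287, 0.0134, 0.045], [0.4641, 0.0271, 0.045], [0.4918, -0.2097, 0.045], [0.3291, -0.2314, 0.045]] [ 0.4035 -0.0889  0.045 ]
[277.25853584  99.19024915] 6502 ((276.0, 101.0), (156.0, 44.0), 90.0)
[[0.4787, -0.0115, 0.045], [0.519, -0.0132, 0.045], [0.5151, -0.1572, 0.045], [0.47, -0.1553, 0.045]] [ 0.4959 -0.0802  0.045 ]
[525.9539545  122.03499458] 9230 ((503.5, 131.0), (196.0, 111.0), 90.0)
[[0.657, -0.0274, 0.045], [0.7591, -0.0318, 0.045], [0.7915, -0.2225, 0.045], [0.6735, -0.2176, 0.045]] [ 0.7194 -0.1179  0.045 ]
```

View pics/w5c.png

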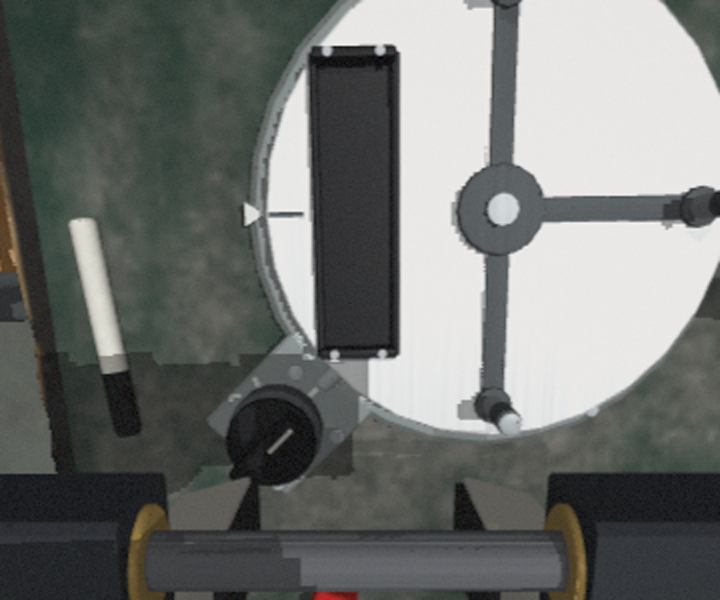

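Run:
```python
import sys
from h import *
# same pose: reuse new capture
w=V("wrist")
A=lambda u,v,z:w.at(100+u/2,v/2,z)
a=A(260,214,.014);h=A(503,209,.036);print('arrow',a,'hub',h,np.degrees(np.arctan2(*(h-a)[1::-1])))
tl,tr,bl,br=[A(*p,.05) for p in((310,46),(399,46),(318,357),(400,357))]
print(tl,tr,bl,br,(tl+tr+bl+br)/4)
print('floor in', [A(*p,.035).round(4) for p in((322,68),(386,68),(325,340),(390,340))])
d=(tl+tr-bl-br)/2;print(np.degrees(np.arctan2(d[1],d[0])),np.linalg.norm(d))
```

```text
arrow [ 0.44663144 -0.0819513   0.014     ] hub [ 0.5710553  -0.08613671  0.036     ] -1.9266095739524385
[ 0.47996652 -0.01301664  0.05      ] [ 0.52013003 -0.01473012  0.05      ] [ 0.47557619 -0.1543902   0.05      ] [ 0.51700215 -0.15612443  0.05      ] [ 0.49816872 -0.08456535  0.05      ]
floor in [array([ 0.4843, -0.0184,  0.035 ]), array([ 0.5148, -0.0197,  0.035 ]), array([ 0.4788, -0.1478,  0.035 ]), array([ 0.5129, -0.1492,  0.035 ])]
88.4769841942229 0.1414339006820911
```

Emit:
drive_tool(steps=[[0.35, -8, 25, 0, 0], [0.35, -8, 25, 0, 0], [0.35, -8, 25, 0, 0], [0.35, -8, 25, 0, 0], [0.35, -8, 25, 0, 0], [0.35, -8, 25, 0, 0], [0.35, -8, 25, 0, 0], [0.35, -8, 25, 0, 0], [0.35, -8, 25, 0, 0], [0.35, -8, 25, 0, 0], [0.35, 0, 0, 0, 0], [0.35, 0, 0, 0, 0], [0.35, 0, 0, 0, 0]])

```text
clock: 13.62
position: [0.4156, 0.0788, 0.2186]
ee_rot: [2.267, 2.175, -0.001]
force: [0.1, 0.4, 0.0]
width: 0.653
gripper_force: 0.0
```

```bash
cat >> h.py <<'E'
def sinks(fn=None):
    st();w=V("wrist",fn);g=w.im.astype(int);m=((g.min(2)>95)&(g.max(2)-g.min(2)<25)).astype(np.uint8);m[232:]=0
    m=cv2.morphologyEx(m,cv2.MORPH_CLOSE,np.ones((5,5)))
    for c,a,r in blobs(m,0,0,150,4000):
        b=cv2.boxPoints(r);P=[w.at(*p,.018) for p in b];e=[P[1]-P[0],P[2]-P[1]]
        print('px',np.round(r[0]),a,'mid',w.at(*r[0],.018).round(4),[(round(float(np.linalg.norm(x)),4),round(float(np.degrees(np.arctan2(x[1],x[0])))%180,1)) for x in e])
    return w
E
python3 -c "
from h import *
sinks('s1.png')"
```

```text
t 13.62 pos [0.4156 0.0788 0.2186] close_ang 357.6 w 0.653 F [0.1 0.4 0. ] gf 0.0 j7 -0.41
px [379.  16.] 322 mid [0.5224 0.2473 0.018 ] [(0.0287, 82.8), (0.0096, 170.6)]
px [407.  17.] 400 mid [0.5496 0.2453 0.018 ] [(0.0309, 83.7), (0.0115, 170.4)]
px [434.  18.] 380 mid [0.5768 0.2432 0.018 ] [(0.0329, 83.2), (0.0101, 169.1)]
```

View pics/s1.png

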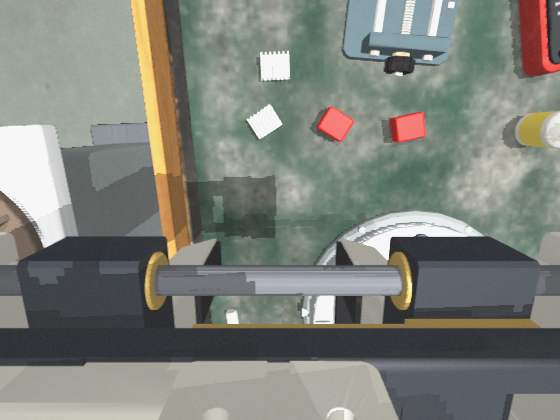

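```bash
sed -i 's/g.min(2)>95/g.min(2)>150/' h.py
python3 - <<'E'
from h import *
w=sinks();print(w.im[55:78:3,262:292:3].min(2))
E
```

```text
t 13.67 pos [0.4157 0.0785 0.2185] close_ang 357.6 w 0.651 F [ 0.1 -0.   0.3] gf 0.0 j7 -0.41
px [219.  17.] 298 mid [0.3642 0.2521 0.018 ] [(0.032, 71.9), (0.0162, 167.2)]
px [379.  15.] 319 mid [0.5224 0.247  0.018 ] [(0.0284, 83.3), (0.0098, 171.0)]
px [407.  16.] 329 mid [0.55  0.245 0.018] [(0.0304, 82.4), (0.0101, 169.4)]
px [434.  17.] 363 mid [0.5768 0.2432 0.018 ] [(0.0322, 82.9), (0.0099, 168.9)]
px [279.  20.] 445 mid [0.4232 0.2467 0.018 ] [(0.0245, 39.1), (0.0345, 136.1)]
px [272.  66.] 867 mid [0.4149 0.2051 0.018 ] [(0.0342, 0.0), (0.0293, 91.0)]
px [542.  85.] 188 mid [0.6943 0.1753 0.018 ] [(0.0251, 77.3), (0.0142, 160.4)]
px [220.  98.] 584 mid [0.3582 0.1759 0.018 ] [(0.0254, 23.9), (0.0501, 115.9)]
px [264. 121.] 690 mid [0.4036 0.1512 0.018 ] [(0.0298, 29.0), (0.0258, 121.4)]
px [550. 132.] 581 mid [0.7102 0.1276 0.018 ] [(0.0191, 177.7), (0.0438, 99.8)]
px [230. 158.] 597 mid [0.364  0.1135 0.018 ] [(0.0254, 13.5), (0.0433, 102.7)]
px [366. 144.] 192 mid [0.5133 0.122  0.018 ] [(0.0259, 39.8), (0.0139, 131.9)]
px [291. 189.] 661 mid [0.4305 0.0762 0.018 ] [(0.0345, 51.0), (0.0375, 141.0)]
px [414. 220.] 1871 mid [0.5698 0.0337 0.018 ] [(0.0252, 90.8), (0.1473, 177.7)]
[[247 247 247 247 247 243 245 247 247 110]
 [241 247 247 245 247 245 246 247 247 143]
 [245 247 247 243 247 243 246 247 247 138]
 [246 247 247 244 247 246 247 247 247 170]
 [247 247 247 246 247 247 247 247 247 177]
 [247 247 246 247 247 247 247 247 247 220]
 [247 247 246 246 247 247 247 247 247 221]
 [247 247 245 247 247 247 246 247 247 208]]
```

Emit:
drive_tool(steps=[[0.5, -3, 18, 0, 0.11], [0.5, -3, 18, -20, 0.11], [0.5, -3, 18, -30, 0.11], [0.5, -3, 19, -35, 0.11], [0.5, 0, 0, -35, 0.11], [0.5, 0, 0, -35, 0], [0.5, 0, 0, -30, 0], [0.5, 0, 0, -15, 0], [0.5, 0, 0, 0, 0], [0.5, 0, 0, 0, 0]])

```text
clock: 14.55
position: [0.4035, 0.1517, 0.0183]
ee_rot: [-1.591, -2.708, 0.003]
force: [0.6, 0.3, -0.1]
width: 0.494
gripper_force: 0.0
```

```bash
python3 -c "
from h import *
st()"
```

```text
t 14.55 pos [0.4035 0.1517 0.0183] close_ang 29.1 w 0.494 F [ 0.6  0.3 -0.1] gf 0.0 j7 -0.31
```

Emit:
drive_tool(steps=[[0.5, 0, 0, -9, 0], [0.5, 0, 0, 0, 0], [0.9, 0, 0, 0, 0], [1, 0, 0, 0, 0], [1, 0, 0, 0, 0], [1, 0, 0, 0, 0], [1, 0, 0, 0, 0]], grip_force=20)

```text
clock: 15.13
position: [0.4041, 0.1527, 0.0103]
ee_rot: [1.589, 2.709, 0.001]
force: [-0.4, -0.8, 6.9]
width: 0.327
gripper_force: 20.0
```

Emit:
drive_tool(steps=[[1, 0, 0, 20, 0], [1, 0, 0, 35, 0], [1, 0, 0, 40, 0], [1, 12, -23, 0, -0.06], [1, 12, -23, 0, -0.06], [1, 12, -23, 0, -0.06], [1, 12, -23, 0, -0.06], [1, 12, -23, 0, -0.06], [1, 12, -23, 0, -0.06], [1, 12, -23, 0, -0.06], [1, 11, -24, 0, -0.06], [1, 0, 0, 0, -0.06], [1, 0, 0, -20, 0], [1, 0, 0, 0, 0], [1, 0, 0, 0, 0]])

```text
clock: 16.38
position: [0.4976, -0.0323, 0.0843]
ee_rot: [-2.252, -2.188, 0.002]
force: [-1.1, -0.3, 0.3]
width: 0.322
gripper_force: 20.0
```

```bash
python3 -c "
from h import *
st();V('wrist','p1.png');V('scene','p1s.png')"
```

```text
t 16.38 pos [ 0.4976 -0.0323  0.0843] close_ang 358.3 w 0.322 F [-1.1 -0.3  0.3] gf 20.0 j7 -0.22
```

Emit:
drive_tool(steps=[[1, 2, 0, 0, 0], [1, 0, 0, -18, 0], [1, 0, 0, -12, 0], [1, 0, 0, -4, 0], [1, 0, 0, -4, 0], [1, 0, 0, 0, 0], [1, 0, 0, 0, 0]])

```text
clock: 17.07
position: [0.501, -0.0324, 0.0472]
ee_rot: [2.254, 2.188, 0.001]
force: [0.6, 0.2, -0.4]
width: 0.325
gripper_force: 20.0
```

Emit:
drive_tool(steps=[[1, -1, 0, -2, 0], [1, 0, 0, 0, 0], [1, 0, 0, 0, 0], [0.5, 0, 0, 0, 0], [0.5, 0, 0, 0, 0], [0.5, 0, 0, 0, 0], [0.5, 0, 0, 20, 0], [0.5, 0, 0, 30, 0], [0.5, 0, 0, 40, 0], [0.5, -8, 18, 40, 0], [0.5, -8, 20, 20, 0], [0.5, -8, 20, 0, 0], [0.5, -8, 20, 0, 0], [0.5, -8, 20, 0, 0], [0.5, -8, 20, 0, 0], [0.5, -8, 20, 0, 0], [0.5, -8, 20, 0, 0], [0.5, 0, 0, 0, 0], [0.5, 0, 0, 0, 0]])

```text
clock: 18.65
position: [0.4356, 0.1252, 0.1921]
ee_rot: [-2.252, -2.191, 0.0]
force: [-0.4, -1.0, 0.8]
width: 0.498
gripper_force: 0.0
```

```bash
sed -i 's/g.min(2)>150/g.min(2)>205/;s/,150,4000)/,300,1800)/' h.py;python3 - <<'E'
from h import *
sinks('s2.png')
t=V('top','t3.png');t.crop(265,185,345,235,8,'t3c.png')
for i,p in enumerate([(.4997,-.0333)]):print(t.px([*p,.053]))
g=t.im[205:228,275:340];print(g.min(2)[::2,::3])
E
```

```text
t 18.65 pos [0.4356 0.1252 0.1921] close_ang 358.4 w 0.498 F [-0.4 -1.   0.8] gf 0.0 j7 -0.53
px [407.  10.] 326 mid [0.5578 0.2918 0.018 ] [(0.0237, 65.1), (0.0178, 156.9)]
px [369.  46.] 742 mid [0.524  0.2624 0.018 ] [(0.0661, 82.0), (0.0095, 170.3)]
px [427.  51.] 741 mid [0.5785 0.2563 0.018 ] [(0.0657, 81.2), (0.0104, 167.8)]
px [395.  66.] 389 mid [0.5498 0.2446 0.018 ] [(0.0371, 86.5), (0.0113, 172.8)]
px [258. 112.] 836 mid [0.4174 0.2063 0.018 ] [(0.0301, 178.5), (0.0254, 88.3)]
px [549. 184.] 577 mid [0.7162 0.1265 0.018 ] [(0.0204, 178.5), (0.0386, 100.6)]
[289.57672666 224.37619949]
[[245 245 245 245 245 245 245 245 245  88 104 104 101 245 245 245 245 245
  245 245 245 245]
 [245 245 245 245 245 245 245 245 245 241  86  95 198 245 245 245 245 245
  245 245 245 245]
 [245 245 245 245 245 245 245 245 245 245 244 242 245 245 245 245 245 245
  245 245 245 245]
 [245 245 245 245 245 245 245 245 245 245 245 245 245 245 245 245 245 245
  245 245 245 245]
 [245 245 245 245 245 245 245 245 245 245 245 245 245 245 245 245 245 245
  245 245 245 245]
 [245 245 245 245 245 245 245 245 245 245 245 245 245 245 245 245 245 245
  245 245 245 245]
 [245 245 245 222 221 227 228 228 228 228 228 228 228 228 228 228 228 228
  192 203 245 245]
 [245 245 236  69 124 128 114  44  43  42  43  42  43  43  43  42  42  41
   41  95 245 245]
 [245 244 238  87 166 155 156  76  75  75  74  74  74  73  72  72  72  72
   71 128 245 245]
 [243 243 235  86 147 140 129  76  76  75  73  73  73  72  72  71  71  71
   70  67 245 245]
 [243 244 236 104 228 227 214  72  74  74  74  74  72  71  71  71  71  70
   70  65 245 245]
 [168 243 236 104 225 182 160  69  74  74  73  72  72  71  71  71  70  70
   71  57 245 237]]
```

The first sink is down in place 4. Next is sink 2.

Emit:
drive_tool(steps=[[0.5, -4, 20, -10, 0], [0.5, -4, 20, -20, 0], [0.5, -5, 20, -30, 0], [0.5, -5, 21, -30, 0], [0.5, 0, 0, -30, 0], [0.5, 0, 0, -30, 0], [0.5, 0, 0, -20, 0], [0.5, 0, 0, 0, 0], [0.5, 0, 0, 0, 0]])

```text
clock: 19.5
position: [0.418, 0.2042, 0.0216]
ee_rot: [-2.256, -2.186, 0.004]
force: [-0.1, -0.8, 0.2]
width: 0.501
gripper_force: 0.0
```

```bash
python3 -c "
from h import *
st()"
```

```text
t 19.5 pos [0.418  0.2042 0.0216] close_ang 358.2 w 0.501 F [-0.1 -0.8  0.2] gf 0.0 j7 -0.88
```

Emit:
drive_tool(steps=[[0.5, 0, 2, -11, 0], [0.5, 0, 0, 0, 0], [0.5, 0, 0, 0, 0], [0.9, 0, 0, 0, 0], [1, 0, 0, 0, 0], [1, 0, 0, 0, 0], [1, 0, 0, 0, 0], [1, 0, 0, 0, 0]])

```text
clock: 20.17
position: [0.4187, 0.2074, 0.0119]
ee_rot: [2.254, 2.187, 0.002]
force: [-0.8, -0.2, 8.0]
width: 0.322
gripper_force: 20.0
```

Emit:
drive_tool(steps=[[1, 0, 0, 20, 0], [1, 0, 0, 35, 0], [1, 0, 0, 40, 0], [1, 8, -29, 0, 0], [1, 8, -29, 0, 0], [1, 8, -29, 0, 0], [1, 8, -29, 0, 0], [1, 8, -29, 0, 0], [1, 8, -29, 0, 0], [1, 8, -29, 0, 0], [1, 8, -29, 0, 0], [1, 8, -29, 0, 0], [1, 7, -30, 0, 0], [1, 0, 0, -20, 0], [1, 0, 0, -10, 0], [1, 0, 0, 0, 0], [1, 0, 0, 0, 0]])

```text
clock: 21.58
position: [0.4963, -0.0823, 0.0757]
ee_rot: [-2.251, -2.188, 0.001]
force: [-0.5, -0.1, 0.2]
width: 0.322
gripper_force: 20.0
```

```bash
python3 -c "
from h import *
st()"
```

```text
t 21.58 pos [ 0.4963 -0.0823  0.0757] close_ang 358.4 w 0.322 F [-0.5 -0.1  0.2] gf 20.0 j7 -0.15
```

Emit:
drive_tool(steps=[[1, 2, -1, -13, 0], [1, 0, 0, -9, 0], [1, 0, 0, -4, 0], [1, 0, 0, -3, 0], [1, 0, 0, 0, 0], [1, 0, 0, 0, 0]])

```text
clock: 22.08
position: [0.4992, -0.0842, 0.0474]
ee_rot: [2.254, 2.188, 0.0]
force: [0.1, -0.0, -0.9]
width: 0.325
gripper_force: 20.0
```

Emit:
drive_tool(steps=[[1, 0, 0, -1, 0], [1, 0, 0, 0, 0], [0.5, 0, 0, 0, 0], [0.5, 0, 0, 0, 0], [0.5, 0, 0, 0, 0], [0.5, 0, 0, 20, 0], [0.5, 0, 0, 30, 0], [0.5, 0, 0, 40, 0], [0.5, -6, 27, 40, 0], [0.5, -6, 27, 20, 0], [0.5, -6, 27, 0, 0], [0.5, -6, 27, 0, 0], [0.5, -6, 27, 0, 0], [0.5, -6, 27, 0, 0], [0.5, -6, 27, 0, 0], [0.5, -6, 27, 0, 0], [0.5, -6, 27, 0, 0], [0.5, -6, 27, 0, 0], [0.5, 0, 0, 0, 0], [0.5, 0, 0, 0, 0]])

```text
clock: 23.75
position: [0.4395, 0.1829, 0.1904]
ee_rot: [-2.251, -2.191, -0.0]
force: [1.1, -0.5, -0.6]
width: 0.498
gripper_force: 0.0
```

Run:
```python
from h import *
sinks('s3.png')
t=V('top','t4.png')
g=t.im[205:228,275:340];print(g.min(2)[12::2,::3])
```

```text
t 23.75 pos [0.4395 0.1829 0.1904] close_ang 358.5 w 0.498 F [ 1.1 -0.5 -0.6] gf 0.0 j7 -0.68
px [547.  62.] 1063 mid [0.6957 0.3021 0.018 ] [(0.0222, 178.5), (0.0436, 100.7)]
px [256.  57.] 1021 mid [0.4223 0.3133 0.018 ] [(0.0273, 83.4), (0.0304, 175.7)]
px [399.  85.] 571 mid [0.5582 0.2847 0.018 ] [(0.0407, 64.4), (0.0216, 154.7)]
px [362. 115.] 661 mid [0.5238 0.2585 0.018 ] [(0.0675, 81.9), (0.0096, 169.7)]
px [418. 120.] 678 mid [0.5782 0.252  0.018 ] [(0.0674, 80.6), (0.0113, 166.5)]
px [ 20. 222.] 727 mid [0.1647 0.1582 0.018 ] [(0.0421, 178.5), (0.0202, 78.3)]
[[245 245 245 227 227 227 228 228 228 228 228 228 228 228 228 228 228 228
  193 203 245 245]
 [245 245 240  75 130 128 113  44  43  46 119 116 158  43  43  43  42  42
   41  95 245 245]
 [245 245 241  90 176 162 156  76  76  89 161 163 166  73  72  72  72  71
   71 128 245 245]
 [245 245 239  91 155 146 138  75  76  92 168 170 159  72  72  71  71  71
   70  67 245 245]
 [244 245 239 107 229 228 215  75  75  88 242 239 231  72  71  72  71  70
   70  65 245 245]
 [168 245 239 108 231 208 182  74  74  81 177 195 188  71  71  71  70  70
   70  56 245 237]]
```

Run:
```python
from h import *
t=V('top');s=V('scene')
def tri(a,b):
    r1=t.ray(*a);r2=s.ray(*b);A=np.stack([r1,-r2],1);k=np.linalg.lstsq(A,s.c-t.c,rcond=None)[0];p,q=t.c+k[0]*r1,s.c+k[1]*r2;return ((p+q)/2).round(3),np.linalg.norm(p-q).round(4)
print('ball',tri((182.4,216),(211,269)))
for z in(.03,.05,.07):print(z,t.at(203,232,z).round(3),t.at(205,205,z).round(3))
```

```text
ball (array([0.528, 0.255, 0.09 ]), np.float64(0.0013))
0.03 [0.488 0.212 0.03 ] [0.565 0.206 0.03 ]
0.05 [0.486 0.207 0.05 ] [0.562 0.202 0.05 ]
0.07 [0.484 0.203 0.07 ] [0.559 0.198 0.07 ]
```

Emit:
drive_tool(steps=[[0.5, -3, 26, 0, -0.01], [0.5, -3, 26, 0, -0.01], [0.5, -3, 26, 0, -0.01], [0.5, -4, 26, 0, -0.01], [0.5, -4, 26, -20, -0.01], [0.5, 0, 0, -35, 0], [0.5, 0, 0, -35, 0], [0.5, 0, 0, -35, 0], [0.5, 0, 0, -35, 0], [0.5, 0, 0, -10, 0], [0.5, 0, 0, 0, 0], [0.5, 0, 0, 0, 0]])

```text
clock: 24.95
position: [0.4236, 0.3113, 0.0211]
ee_rot: [2.309, 2.13, -0.0]
force: [-0.7, -0.5, 0.8]
width: 0.503
gripper_force: 0.0
```

```bash
python3 -c "
from h import *
st()"
```

```text
t 24.95 pos [0.4236 0.3113 0.0211] close_ang 355.4 w 0.503 F [-0.7 -0.5  0.8] gf 0.0 j7 -1.15
```

Emit:
drive_tool(steps=[[0.5, -1, 2, -10, 0], [0.5, 0, 0, 0, 0], [0.5, 0, 0, 0, 0], [0.9, 0, 0, 0, 0], [1, 0, 0, 0, 0], [1, 0, 0, 0, 0], [1, 0, 0, 0, 0], [1, 0, 0, 0, 0]])

```text
clock: 25.62
position: [0.4223, 0.3137, 0.0108]
ee_rot: [2.309, 2.13, 0.001]
force: [-0.4, -0.3, 6.0]
width: 0.323
gripper_force: 20.0
```

Emit:
drive_tool(steps=[[1, 0, 0, 20, 0], [1, 0, 0, 35, 0], [1, 0, 0, 40, 0], [1, 5, -32, 0, 0.01], [1, 5, -32, 0, 0.01], [1, 5, -32, 0, 0.01], [1, 5, -32, 0, 0.01], [1, 5, -32, 0, 0.01], [1, 5, -32, 0, 0], [1, 5, -32, 0, 0], [1, 5, -32, 0, 0], [1, 5, -32, 0, 0], [1, 5, -32, 0, 0], [1, 6, -32, 0, 0], [1, 6, -32, 0, 0], [1, 6, -32, 0, 0], [1, 6, -32, 0, 0], [1, 0, 0, -20, 0], [1, 0, 0, -10, 0], [1, 0, 0, 0, 0]])

```text
clock: 27.28
position: [0.4942, -0.134, 0.0733]
ee_rot: [-2.252, -2.185, 0.003]
force: [-0.6, -0.1, 0.0]
width: 0.321
gripper_force: 20.0
```

```bash
python3 -c "
from h import *
st()"
```

```text
t 27.28 pos [ 0.4942 -0.134   0.0733] close_ang 358.3 w 0.321 F [-0.6 -0.1  0. ] gf 20.0 j7 -0.11
```

Emit:
drive_tool(steps=[[1, 2, -1, -12, 0], [1, 0, 0, -8, 0], [1, 0, 0, -4, 0], [1, 0, 0, -2, 0], [1, 0, 0, 0, 0], [1, 0, 0, 0, 0]])

```text
clock: 27.78
position: [0.4981, -0.1352, 0.0495]
ee_rot: [2.254, 2.188, 0.0]
force: [0.3, -0.2, -0.7]
width: 0.326
gripper_force: 20.0
```

Emit:
drive_tool(steps=[[1, 0, 0, -2, 0], [1, 0, 0, 0, 0], [0.5, 0, 0, 0, 0], [0.5, 0, 0, 0, 0], [0.5, 0, 0, 0, 0], [0.5, 0, 0, 20, 0], [0.5, 0, 0, 30, 0], [0.5, 0, 0, 40, 0], [0.5, -5, -2, 40, 0], [0.5, -10, -2, 20, 0], [0.5, -20, -2, 0, 0], [0.5, -20, -2, 0, 0], [0.5, -20, -2, 0, 0], [0.5, -10, -2, 0, 0], [0.5, 0, 0, 0, 0], [0.5, 0, 0, 0, 0]])

```text
clock: 29.12
position: [0.4134, -0.1478, 0.1977]
ee_rot: [2.255, 2.186, 0.001]
force: [-0.2, -0.1, 0.5]
width: 0.5
gripper_force: 0.0
```

Run:
```python
from h import *
st();w=V('wrist','n3.png')
t=V('top','t5.png')
g=t.im[205:228,275:340];print(g.min(2)[12::2,::3])
```

```text
t 29.12 pos [ 0.4134 -0.1478  0.1977] close_ang 358.2 w 0.5 F [-0.2 -0.1  0.5] gf 0.0 j7 0.08
[[245 245 245 226 227 226 227 228 228 228 228 228 228 227 227 227 228  90
   79  48  63  72]
 [245 245 240  75 129 127 113  44  43  45 119 116 158  43  42  49 154 145
   72  54  63  72]
 [245 245 241  90 175 161 155  76  76  89 160 162 166  73  72  91 174 169
   82  42  66  72]
 [245 245 239  90 154 145 137  76  75  91 167 169 158  71  72 102 162 163
   78  41  66  72]
 [245 245 239 107 229 228 214  75  74  88 241 239 231  72  71 108 230 171
  106  41  68  73]
 [183 245 239 108 230 207 182  74  73  80 177 194 186  71  70  86 193  64
   79  40  71  71]]
```

Emit:
drive_tool(steps=[[0.5, -1, -32, 2, 0], [0.5, -1, -32, 2, 0], [0.5, -1, -32, 2, 0], [0.5, -1, -32, 2, 0], [0.5, -1, -32, 2, 0], [0.5, -1, -32, 2, 0], [0.5, -1, -32, 2, 0], [0.5, -1, -32, 2, 0], [0.5, -1, -32, 2, 0], [0.5, -1, -32, 2, 0], [0.5, 0, 0, 0, 0], [0.5, 0, 0, 0, 0], [0.5, 0, 0, 0, 0]])

```text
clock: 30.3
position: [0.404, -0.4667, 0.2166]
ee_rot: [-2.253, -2.188, -0.002]
force: [-0.5, 1.0, -0.0]
width: 0.5
gripper_force: 0.0
```

```bash
cat >> h.py <<'E'
def spacers(fn=None,thr=80):
    st();w=V("wrist",fn);g=w.im.astype(int);m=((g.max(2)<thr)&(g.max(2)-g.min(2)<14)).astype(np.uint8);m[234:]=0
    m=cv2.morphologyEx(m,cv2.MORPH_OPEN,np.ones((5,5)))
    for c,a,r in blobs(m,0,0,250,3000):
        b=cv2.boxPoints(r);P=[w.at(*p,.024) for p in b];e=[P[1]-P[0],P[2]-P[1]]
        print('px',np.round(r[0]),a,'mid',w.at(*r[0],.024).round(4),[(round(float(np.linalg.norm(x)),4),round(float(np.degrees(np.arctan2(x[1],x[0])))%180,1)) for x in e])
    return w
E
python3 - <<'E'
from h import *
w=spacers('q1.png')
for p in([.392,-.286,.024],[.379,-.336,.024],[.405,-.392,.024]):
    u=w.px(p);print(u,w.im[int(u[1])-12:int(u[1])+13:6,int(u[0])-12:int(u[0])+13:6].tolist()[2])
E
```

```text
t 30.3 pos [ 0.404  -0.4667  0.2166] close_ang 358.3 w 0.5 F [-0.5  1.  -0. ] gf 0.0 j7 0.63
px [ 43. 198.] 1057 mid [ 0.1439 -0.4697  0.024 ] [(0.014, 43.1), (0.1186, 135.1)]
px [203. 213.] 407 mid [ 0.3192 -0.4914  0.024 ] [(0.0137, 3.9), (0.0403, 90.7)]Traceback (most recent call last):
  File "<stdin>", line 4, in <module>
IndexError: list index out of range
```

Run:
```python
from h import *
w=V('wrist')
for p in([.392,-.286,.024],[.379,-.336,.024],[.405,-.392,.024]):
    u=w.px(p).astype(int);print(u,w.im[max(u[1],0):u[1]+1,max(u[0]-12,0):u[0]+13:6].tolist())
```

```text
[260   5] [[[108, 110, 108], [172, 168, 169], [176, 169, 171], [182, 176, 177], [181, 176, 177]]]
[249  61] [[[103, 103, 101], [177, 173, 173], [178, 177, 176], [185, 180, 181], [187, 184, 183]]]
[277 119] [[[95, 100, 91], [185, 184, 181], [191, 186, 188], [197, 194, 193], [197, 193, 194]]]
```

View pics/q1.png

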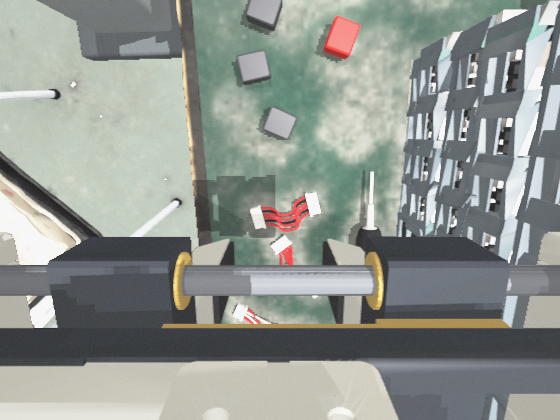

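The spacers are at about (264,10), (254,67) and (279,122), and the exposure varies between pictures, so I segment by hue.

```bash
python3 - <<'E'
import re
s=open('h.py').read()
i=s.index('def spacers')
s=s[:i]+'''def spacers(fn=None,seeds=(),im=None):
    st();w=V("wrist",fn)
    if im is not None:w.im=im
    g=cv2.GaussianBlur(w.im,(3,3),0)
    for p in seeds:
        u=w.px([*p,.026]).astype(int)
        y0,x0=max(u[1]-34,0),max(u[0]-34,0);c=g[y0:u[1]+34,x0:u[0]+34]
        ref=g[max(u[1]-4,0):u[1]+5,u[0]-4:u[0]+5].reshape(-1,3).astype(int);ref=np.median(ref,0)
        m=(np.abs(c.astype(int)-ref).max(2)<max(14,.13*ref.max())).astype(np.uint8)
        m=cv2.morphologyEx(m,cv2.MORPH_OPEN,np.ones((5,5)))
        bl=blobs(m,0,0,150,3000)
        if not bl:print('none',u,ref);continue
        _,a,r=max(bl,key=lambda q:q[1]);P=[w.at(*(q+[x0,y0]),.026) for q in cv2.boxPoints(r)];e=[P[1]-P[0],P[2]-P[1]]
        print('px',np.round(np.array(r[0])+[x0,y0]),a,ref,'mid',w.at(*(np.array(r[0])+[x0,y0]),.026).round(4),[(round(float(np.linalg.norm(x)),4),round(float(np.degrees(np.arctan2(x[1],x[0])))%180,1)) for x in e])
    return w
'''
open('h.py','w').write(s)
E
python3 - <<'E'
from h import *
S=[(.397,-.290),(.384,-.338),(.408,-.393)]
im=cv2.imread('pics/q1.png')
spacers('q2.png',S); spacers(None,S,im)
E
```

```text
t 30.4 pos [ 0.4041 -0.466   0.2171] close_ang 358.4 w 0.501 F [ 0.8  0.4 -0.4] gf 0.0 j7 0.63
px [264.   8.] 571 [180. 174. 176.] mid [ 0.3949 -0.2891  0.026 ] [(0.0216, 66.9), (0.0255, 162.0)]
px [254.  66.] 612 [184. 180. 181.] mid [ 0.383  -0.3405  0.026 ] [(0.0257, 10.0), (0.0222, 101.5)]
px [280. 123.] 530 [193. 188. 189.] mid [ 0.4076 -0.3962  0.026 ] [(0.0224, 65.5), (0.0254, 157.5)]
t 30.45 pos [ 0.4039 -0.4661  0.2173] close_ang 358.4 w 0.5 F [-0.5  0.3 -0.2] gf 0.0 j7 0.63
px [264.  10.] 536 [181. 175. 176.] mid [ 0.395  -0.2913  0.026 ] [(0.0286, 178.5), (0.018, 88.5)]
px [254.  65.] 616 [185. 181. 181.] mid [ 0.3828 -0.3397  0.026 ] [(0.0256, 10.0), (0.0224, 101.5)]
px [280. 123.] 532 [193. 190. 189.] mid [ 0.4074 -0.3956  0.026 ] [(0.0224, 64.7), (0.0256, 156.7)]
```

Emit:
drive_tool(steps=[[0.5, -5, 32, -10, 0.05], [0.5, -5, 32, -20, 0.05], [0.5, -5, 32, -30, 0.05], [0.5, -6, 30, -30, 0.05], [0.5, 0, 0, -35, 0], [0.5, 0, 0, -35, 0], [0.5, 0, 0, -25, 0], [0.5, 0, 0, -9, 0], [0.5, 0, 0, 0, 0], [0.5, 0, 0, 0, 0]])

```text
clock: 31.33
position: [0.383, -0.344, 0.0266]
ee_rot: [2.024, 2.402, 0.0]
force: [0.7, 0.1, -0.5]
width: 0.498
gripper_force: 0.0
```

```bash
python3 -c "
from h import *
st()"
```

```text
t 31.33 pos [ 0.383  -0.344   0.0266] close_ang 9.8 w 0.498 F [ 0.7  0.1 -0.5] gf 0.0 j7 0.56
```

Emit:
drive_tool(steps=[[0.5, 0, 3, -7, 0], [0.5, 0, 0, -7, 0], [0.5, 0, 0, 0, 0], [0.9, 0, 0, 0, 0], [1, 0, 0, 0, 0], [1, 0, 0, 0, 0], [1, 0, 0, 0, 0], [1, 0, 0, 0, 0]])

```text
clock: 32.0
position: [0.3827, -0.3414, 0.0123]
ee_rot: [2.025, 2.401, -0.0]
force: [-0.2, -0.0, 3.9]
width: 0.321
gripper_force: 20.0
```

Emit:
drive_tool(steps=[[1, 0, 0, 20, 0], [1, 0, 0, 35, 0], [1, 0, 0, 40, 0], [1, 13, 26, 0, -0.025], [1, 13, 26, 0, -0.025], [1, 13, 26, 0, -0.025], [1, 13, 26, 0, -0.025], [1, 13, 26, 0, -0.025], [1, 13, 26, 0, -0.025], [1, 13, 26, 0, -0.025], [1, 13, 26, 0, -0.025], [1, 11, 22, 0, 0], [1, 0, 0, -20, 0], [1, 0, 0, 0, 0], [1, 0, 0, 0, 0]])

```text
clock: 33.25
position: [0.4963, -0.1113, 0.0863]
ee_rot: [-2.253, -2.187, 0.003]
force: [-0.3, -0.4, -0.3]
width: 0.322
gripper_force: 20.0
```

```bash
python3 -c "
from h import *
st()"
```

```text
t 33.25 pos [ 0.4963 -0.1113  0.0863] close_ang 358.3 w 0.322 F [-0.3 -0.4 -0.3] gf 20.0 j7 -0.11
```

Emit:
drive_tool(steps=[[1, 1, 0, -15, 0], [1, 0, 0, -8, 0], [1, 0, 0, -4, 0], [1, 0, 0, -4, 0], [1, 0, 0, -4, 0], [1, 0, 0, -3, 0], [1, 0, 0, -2, 0], [1, 0, 0, 0, 0], [1, 0, 0, 0, 0], [1, 0, 0, 0, 0]])

```text
clock: 34.08
position: [0.4982, -0.1116, 0.047]
ee_rot: [2.255, 2.187, -0.001]
force: [-2.1, -1.1, 2.7]
width: 0.326
gripper_force: 20.0
```

Emit:
drive_tool(steps=[[1, 0, 0, -1, 0], [1, 0, 0, 0, 0], [0.5, 0, 0, 0, 0], [0.5, 0, 0, 0, 0], [0.5, 0, 0, 0, 0], [0.5, 0, 0, 25, 0], [0.5, 0, 0, 35, 0], [0.5, 0, 0, 40, 0], [0.5, -10, -28, 40, 0], [0.5, -10, -28, 15, 0], [0.5, -10, -28, 0, 0], [0.5, -10, -28, 0, 0], [0.5, -10, -28, 0, 0], [0.5, -10, -28, 0, 0], [0.5, -10, -28, 0, 0], [0.5, -10, -28, 0, 0], [0.5, -10, -28, 0, 0], [0.5, -10, -28, 0, 0], [0.5, 0, 0, 0, 0], [0.5, 0, 0, 0, 0]])

```text
clock: 35.75
position: [0.3989, -0.3881, 0.1938]
ee_rot: [-2.258, -2.183, 0.001]
force: [0.8, 1.6, -0.4]
width: 0.502
gripper_force: 0.0
```

Run:
```python
from h import *
spacers('q3.png',[(.395,-.290),(.4075,-.396)])
t=V('top','t6.png')
g=t.im[205:228,275:340];print(g.min(2)[12::2,::3])
```

```text
t 35.75 pos [ 0.3989 -0.3881  0.1938] close_ang 358.1 w 0.502 F [ 0.8  1.6 -0.4] gf 0.0 j7 0.55
px [276.  67.] 941 [192. 190. 190.] mid [ 0.4002 -0.2681  0.026 ] [(0.0509, 178.1), (0.0156, 89.2)]
px [295. 206.] 382 [151. 166. 148.] mid [ 0.4157 -0.4016  0.026 ] [(0.0199, 81.7), (0.0283, 171.3)]
[[245 244 244 226 226 226 227 228 227 228 228 227 228 227 228 227 227 227
  191 202 244 244]
 [245 245 240  75 127 127 113  44  43  45 119 165 151 106 104 102 148 160
  155  94 245 244]
 [245 245 240  89 176 161 156  76  76  83 165 161 167 112 111 111 160 166
  176 127 244 245]
 [245 245 239  91 154 145 137  75  75  95 169 169 155 112 111 110 160 192
  187  67 244 245]
 [245 244 239 107 229 228 214  75  75  93 237 239 230 111 109 109 226 235
  235  65 244 244]
 [191 245 239 107 230 207 181  74  74  94 183 194 183 111 110 108 177 193
  193  57 244 236]]
```

Run:
```python
import cv2,numpy as np
a=cv2.imread('pics/q3.png')[0:240,150:400];b=cv2.imread('pics/t6.png')[225:300,355:455]
o=np.hstack([cv2.resize(a,None,fx=1.6,fy=1.6),cv2.resize(b,(390,384),interpolation=cv2.INTER_CUBIC)]);cv2.imwrite('pics/q3c.png',o);print(o.shape)
```

```text
(384, 790, 3)
```

View pics/q3c.png

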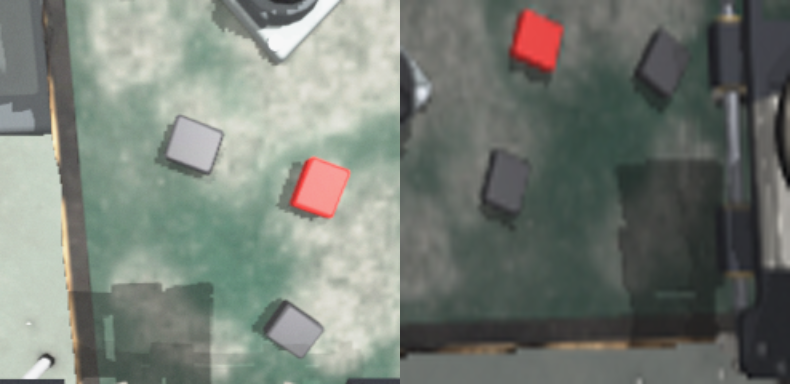

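The spacer sits at q3 pixel (271,90), and the other spare at about (334,205) is intact. I refine its position with a tight colour seed.

Run:
```python
from h import *
w=V('wrist','q4.png');u=(271,90);print(w.at(*u,.026))
g=cv2.bilateralFilter(w.im,7,20,5);
print(g[90,236:306:4].tolist())
for tol in(4,6,9,12):
    m=np.zeros((422,562),np.uint8);cv2.floodFill(g.copy(),m,u,0,(tol,)*3,(tol,)*3,4|cv2.FLOODFILL_MASK_ONLY|cv2.FLOODFILL_FIXED_RANGE|(1<<8))
    m=cv2.morphologyEx(m[1:-1,1:-1],cv2.MORPH_OPEN,np.ones((5,5)));bl=blobs(m,0,0,100,1e5)
    for c,a,r in bl:
        P=[w.at(*q,.026) for q in cv2.boxPoints(r)];e=[P[1]-P[0],P[2]-P[1]]
        print(tol,np.round(r[0],1),a,w.at(*r[0],.026).round(4),[(round(float(np.linalg.norm(x)),4),round(float(np.degrees(np.arctan2(x[1],x[0])))%180,1)) for x in e])
for p in((180,117),(223,129),(211,172),(168,154)):print(w.at(150+p[0]/1.6,p[1]/1.6,.026).round(4))
```

```text
[ 0.39648752 -0.28542644  0.026     ]
[[139, 154, 133], [146, 161, 142], [144, 159, 138], [143, 157, 137], [102, 110, 101], [156, 154, 154], [186, 182, 183], [190, 185, 186], [193, 188, 190], [194, 191, 192], [196, 193, 194], [199, 196, 197], [201, 197, 199], [193, 207, 201], [192, 207, 201], [192, 206, 202], [191, 204, 198], [187, 201, 196]]
4 [272.4  94.5] 296 [ 0.3976 -0.2895  0.026 ] [(0.0115, 2.2), (0.0249, 92.7)]
6 [272.5  94. ] 436 [ 0.3978 -0.2891  0.026 ] [(0.016, 178.4), (0.0252, 88.5)]
9 [270.1  93.4] 566 [ 0.3955 -0.2884  0.026 ] [(0.0228, 68.1), (0.0246, 161.0)]
12 [269.8  93.1] 639 [ 0.3953 -0.2882  0.026 ] [(0.0231, 68.1), (0.0251, 161.0)]
[ 0.389  -0.2703  0.026 ]
[ 0.4141 -0.2776  0.026 ]
[ 0.4064 -0.3016  0.026 ]
[ 0.3811 -0.2906  0.026 ]
```

Emit:
drive_tool(steps=[[0.5, -1, 25, -10, -0.06], [0.5, -1, 25, -20, -0.06], [0.5, -1, 25, -30, -0.06], [0.5, 0, 26, -30, -0.06], [0.5, 0, 0, -30, -0.06], [0.5, 0, 0, -30, 0], [0.5, 0, 0, -15, 0], [0.5, 0, 0, 0, 0], [0.5, 0, 0, 0, 0]])

```text
clock: 36.65
position: [0.3972, -0.2842, 0.0292]
ee_rot: [-2.553, -1.828, 0.0]
force: [-0.3, -0.3, 1.0]
width: 0.504
gripper_force: 0.0
```

```bash
python3 -c "
from h import *
st()"
```

```text
t 36.65 pos [ 0.3972 -0.2842  0.0292] close_ang 341.2 w 0.504 F [-0.3 -0.3  1. ] gf 0.0 j7 0.04
```

Emit:
drive_tool(steps=[[0.5, 0, -2, -8, 0], [0.5, 0, 0, -8, 0], [0.5, 0, 0, 0, 0], [0.9, 0, 0, 0, 0], [1, 0, 0, 0, 0], [1, 0, 0, 0, 0], [1, 0, 0, 0, 0], [1, 0, 0, 0, 0]])

```text
clock: 37.32
position: [0.3973, -0.2877, 0.0137]
ee_rot: [2.556, 1.826, 0.0]
force: [-1.3, -0.2, 3.6]
width: 0.326
gripper_force: 20.0
```

Emit:
drive_tool(steps=[[1, 0, 0, 20, 0], [1, 0, 0, 35, 0], [1, 0, 0, 40, 0], [1, 11, 25, 0, 0.033], [1, 11, 25, 0, 0.033], [1, 11, 25, 0, 0.033], [1, 11, 25, 0, 0.033], [1, 11, 25, 0, 0.033], [1, 11, 26, 0, 0.033], [1, 12, 26, 0, 0.033], [1, 12, 26, 0, 0.033], [1, 12, 26, 0, 0.033], [1, 0, 0, -20, 0], [1, 0, 0, 0, 0], [1, 0, 0, 0, 0]])

```text
clock: 38.57
position: [0.498, -0.0587, 0.0878]
ee_rot: [-2.256, -2.184, 0.003]
force: [0.6, 0.0, -0.9]
width: 0.324
gripper_force: 20.0
```

```bash
python3 -c "
from h import *
st()"
```

```text
t 38.57 pos [ 0.498  -0.0587  0.0878] close_ang 358.1 w 0.324 F [ 0.6  0.  -0.9] gf 20.0 j7 -0.21
```

Emit:
drive_tool(steps=[[1, 1, 0, -15, 0], [1, 0, 0, -8, 0], [1, 0, 0, -4, 0], [1, 0, 0, -4, 0], [1, 0, 0, -4, 0], [1, 0, 0, -3, 0], [1, 0, 0, -2, 0], [1, 0, 0, 0, 0], [1, 0, 0, 0, 0], [1, 0, 0, 0, 0]])

```text
clock: 39.4
position: [0.5002, -0.0586, 0.0485]
ee_rot: [2.258, 2.184, 0.0]
force: [-0.4, 0.2, 2.5]
width: 0.328
gripper_force: 20.0
```

Emit:
drive_tool(steps=[[1, 0, 0, -1, 0], [1, 0, 0, 0, 0], [0.5, 0, 0, 0, 0], [0.5, 0, 0, 0, 0], [0.5, 0, 0, 0, 0], [0.5, 0, 0, 25, 0], [0.5, 0, 0, 30, 0], [0.5, 0, 0, 30, 0], [0.6, -7, -17, 0, -0.1], [0.6, -7, -17, 0, -0.1], [0.6, -7, -17, 0, -0.1], [0.6, -7, -17, 0, -0.1], [0.6, -6, -17, 0, -0.1], [0.6, -6, -18, 0, -0.1], [0.6, -6, -18, 0, -0.1], [0.6, -6, -18, 0, -0.113], [0.6, 0, 0, 0, 0], [0.6, 0, 0, 0, 0]], grip_force=40)

```text
clock: 40.9
position: [0.4477, -0.1984, 0.1321]
ee_rot: [2.938, 1.112, -0.001]
force: [0.4, 1.4, 0.3]
width: 0.402
gripper_force: 0.0
```

Run:
```python
from h import *
st();w=V('wrist','k1.png');t=V('top','t7.png')
g=t.im[205:235,275:340].min(2);print(g[12:28:2,::3])
c=np.array([.498,-.0845]);y=np.array([.033,.999])
# brightness profile along nest row at mid heights (top view, z .053)
for z,nm in((.053,'sink top'),):
    for k in(-.008,0,.008):
        prof=[]
        for s in range(-70,71,4):
            p=c+y*s/1000+np.array([k,0]);u=t.px([*p,z]);prof.append(int(cv2.getRectSubPix(t.im,(1,1),tuple(map(float,u)))[0,0].min()))
        print(k,prof)
```

```text
t 40.9 pos [ 0.4477 -0.1984  0.1321] close_ang 311.4 w 0.402 F [0.4 1.4 0.3] gf 0.0 j7 -0.59
[[245 245 243 227 227 227 227 227 228 228 228 228 228 228 228 228 228 227
  228 234 245 245]
 [245 245 239  61 149 147 130 108 107 101 171 165 158 106 104 102 167 166
  161  92 245 245]
 [245 245 240  94 185 171 167 116 116 111 168 161 166 112 111 111 176 171
  177 135 245 245]
 [245 245 239  91 160 155 140 115 115 110 156 169 158 111 111 110 155 168
  168  73 245 245]
 [245 245 239 103 221 221 205 115 115 107 238 239 230 111 110 109 235 239
  238  72 245 245]
 [168 245 239 109 235 216 193 114 113 106 182 194 181 111 110 108 191 203
  202  70 245 237]
 [150 235 240 101 173 193 173  57  55  64 193 185 176  66  65  62 178 184
  173 149 244 138]
 [154 112 238  53  58  58  59  33  33  32  45  43  39  31  33  33  44  44
   43  64 174 196]]
-0.008 [222, 111, 103, 188, 208, 210, 210, 204, 136, 106, 108, 110, 110, 111, 100, 120, 196, 203, 203, 198, 192, 133, 105, 109, 109, 109, 110, 107, 189, 212, 212, 229, 230, 220, 136, 63]
0 [206, 85, 106, 200, 203, 202, 204, 203, 129, 107, 110, 110, 111, 111, 97, 153, 199, 202, 202, 203, 201, 133, 110, 113, 115, 115, 115, 108, 196, 206, 196, 197, 198, 194, 122, 56]
0.008 [198, 107, 116, 187, 189, 188, 189, 185, 122, 109, 111, 111, 112, 112, 93, 131, 185, 184, 182, 183, 177, 120, 113, 115, 116, 115, 116, 98, 185, 201, 195, 198, 201, 184, 109, 86]
```

All five places are taken. Now I release the lock.

Emit:
drive_tool(steps=[[0.6, 0, 0, -25, 0], [0.6, 0, 0, -25, 0], [0.6, 0, 0, -24, 0], [0.6, 0, 0, 0, 0], [0.6, 0, 0, 0, 0], [1, 0, 0, 0, 0], [1, 0, 0, 0, 0], [1, 0, 0, 0, 0], [1, 0, 0, 0, 0], [1, 0, 0, 0, 0]])

```text
clock: 41.83
position: [0.4484, -0.1974, 0.0591]
ee_rot: [2.937, 1.114, 0.001]
force: [0.1, 0.8, 3.1]
width: 0.138
gripper_force: 39.9
```

Emit:
drive_tool(steps=[[1, 0, 0, -4, 0], [1, 0, 0, -5, 0], [1, 0, 0, 0, 0], [1, 0, 0, 0, 0]])

```text
clock: 42.17
position: [0.449, -0.1975, 0.0507]
ee_rot: [2.936, 1.114, 0.002]
force: [-4.7, 3.7, 24.5]
width: 0.137
gripper_force: 40.1
```

Emit:
drive_tool(steps=[[1, 0, 0, 0, 0.1], [1, 0, 0, 0, 0.1], [1, 0, 0, 0, 0.1], [1, 0, 0, 0, 0.1], [1, 0, 0, 0, 0.1], [1, 0, 0, 0, 0.1], [1, 0, 0, 0, 0.1], [1, 0, 0, 0, 0.1], [1, 0, 0, 0, 0.1], [1, 0, 0, 0, 0.1], [1, 0, 0, 0, 0.1], [1, 0, 0, 0, 0.1], [1, 0, 0, 0, 0], [1, 0, 0, 0, 0]])

```text
clock: 43.33
position: [0.4483, -0.1972, 0.0507]
ee_rot: [1.794, 2.578, 0.0]
force: [-7.1, 3.5, 27.3]
width: 0.136
gripper_force: 40.0
```

Emit:
drive_tool(steps=[[1, 0, 0, 4, 0], [1, 0, 0, 4, 0], [1, 0, 0, 0, 0], [0.6, 0, 0, 0, 0], [0.6, 0, 0, 0, 0], [0.6, 0, 0, 0, 0], [0.6, 0, 0, 25, 0], [0.6, 0, 0, 25, 0], [0.6, 0, 0, 20, 0], [0.65, 17, 2, 0, -0.1], [0.65, 17, 2, 0, -0.1], [0.65, 17, 2, 0, -0.1], [0.65, 17, 2, 0, -0.1], [0.65, 17, 2, 0, -0.1], [0.65, 17, 2, 0, -0.1], [0.65, 16, 0, 0, -0.1], [0.65, 0, 0, 0, 0], [0.65, 0, 0, 0, 0]], grip_force=10)

```text
clock: 44.83
position: [0.5665, -0.1852, 0.1268]
ee_rot: [-2.569, -1.808, 0.0]
force: [-0.4, -0.2, -0.4]
width: 0.35
gripper_force: 0.0
```

Run:
```python
from h import *
st();w=V('wrist','r1.png')
p=[.5667,-.1855,.077];print(w.px(p),w.px([*p[:2],.032]))
# knob white line: bright pixels near knob in wrist/top
t=V('top','t8.png')
u=t.px([.4465,-.198,.071]);print(u);x,y=int(u[0]),int(u[1]);print(t.im[y-6:y+7,x-7:x+8].max(2))
x,y=[int(v) for v in w.px(p)];g=w.im[y-30:y+31:5,x-30:x+31:5].max(2);print(x,y);print(g)
```

```text
t 44.83 pos [ 0.5665 -0.1852  0.1268] close_ang 340.3 w 0.35 F [-0.4 -0.2 -0.4] gf 0.0 j7 -0.28
[278.30330209 228.31421977] [278.23148184 211.49439763]
[351.43446164 241.40176301]
[[ 58  38  36  36  36  36  37  36  36  37  42  60  71  56  63]
 [ 41  37  38  36  36  37  36  36  36  37  36  38  45  57  61]
 [ 38  36  37  36  36  37  35  36  36  36  31  32  35  52  61]
 [ 40  38  39  38  38  37  36  31  31  32  32  35  35  47  60]
 [ 39  40  38  37  36  31  31  30  32  33  35  36  37  46  59]
 [ 39  38  32  33  32  34  35  35  37  37  37  37  39  47  59]
 [ 32  32  32  35  56  92  62  37  38  38  38  34  32  41  59]
 [ 36  36  58 116 153  98  45  39  37  33  31  30  35  43  58]
 [ 56  98 100 104  87  56  35  33  32  34  36  37  37  42  57]
 [ 39  60  61  56  33  30  33  36  36  38  38  37  37  41  57]
 [ 28  34  32  31  31  37  37  38  37  37  37  37  38  39  52]
 [ 34  30  35  38  39  39  39  38  38  38  37  38  38  37  49]
 [ 35  39  39  39  39  40  38  39  38  38  38  38  41  55  60]]
278 228
[[225 224 225 225  85  90  92 224 221 228 223 227 226]
 [223 222 208 216  88  64  95  68 221 227 222 227 226]
 [148 146 149 145  59  62  79  88  86 222 223 225 206]
 [128 121 120 120  49  63  41  72  84 145 154 146 149]
 [121 122 120 121  54  41  43  40  51 142 147 142 148]
 [114 123 117 122 111  89 110  95 119 119 118 113  75]
 [120 122 118 121 105  92  93  91 119 101  91  68  67]
 [121 119 120 117 121  90  93  93  76  69  53  49  52]
 [ 93  92  74  71  70  75  95  65  53  53  50  51  58]
 [ 62  62  54  53  58  91  64  64  59  49  57  56  53]
 [ 53  55  54  51  54  97  59  61  58  54  55  51  60]
 [ 51  57  53  57  58  87  57  47  53  51  50  50  48]
 [ 48  61  51  56  63  82  70  50  45  45  45  45  44]]
```

Emit:
drive_tool(steps=[[0.65, 0, 0, -25, 0], [0.65, 0, 0, -25, 0], [0.65, 0, 0, -21, 0], [0.78, 0, 0, 0, 0], [0.78, 0, 0, 0, 0], [0.78, 0, 0, 0, 0], [0.78, 0, 0, 0, 0]])

```text
clock: 45.52
position: [0.567, -0.1859, 0.058]
ee_rot: [2.569, 1.805, 0.002]
force: [-0.3, -1.0, -0.2]
width: 0.222
gripper_force: 0.0
```

Run:
```python
from h import *
st()
c=np.array([570,-85.5]);f0=-91.9;N=36;q=np.round(c+100*np.array([np.cos(np.radians(f0)),np.sin(np.radians(f0))]))
for i in range(1,N+1):
    a=np.radians(f0-5*i);p=c+100*np.array([np.cos(a),np.sin(a)]);s=np.round(p-q);q=q+s;print(s.astype(int).tolist(),end=' ')
print(q)
```

```text
t 45.52 pos [ 0.567  -0.1859  0.058 ] close_ang 340.2 w 0.222 F [-0.3 -1.  -0.2] gf 0.0 j7 -0.31
[-9, 0] [-9, 2] [-8, 2] [-8, 3] [-8, 3] [-8, 5] [-7, 5] [-7, 5] [-6, 6] [-6, 7] [-5, 7] [-4, 7] [-4, 8] [-3, 8] [-2, 9] [-2, 8] [-1, 9] [0, 9] [1, 9] [1, 8] [2, 9] [3, 8] [4, 8] [4, 7] [5, 8] [6, 6] [6, 7] [6, 5] [7, 5] [8, 5] [8, 3] [8, 4] [8, 2] [9, 2] [9, 0] [8, 0] [573.  14.]
```

Emit:
drive_tool(steps=[[0.78, -9, 0, 0, -0.06], [0.78, -9, 2, 0, -0.06], [0.78, -8, 2, 0, -0.06], [0.78, -8, 3, 0, -0.06], [0.78, -8, 3, 0, -0.06], [0.78, -8, 5, 0, -0.06], [0.78, -7, 5, 0, -0.06], [0.78, -7, 5, 0, -0.06], [0.78, -6, 6, 0, -0.06], [0.78, -6, 7, 0, -0.06], [0.78, -5, 7, 0, -0.06], [0.78, -4, 7, 0, -0.06], [0.78, -4, 8, 0, -0.06], [0.78, -3, 8, 0, -0.06], [0.78, -2, 9, 0, -0.06], [0.78, -2, 8, 0, -0.06], [0.78, -1, 9, 0, -0.06], [0.78, 0, 9, 0, -0.06]])

```text
clock: 47.02
position: [0.4695, -0.0825, 0.0576]
ee_rot: [3.133, 0.222, 0.003]
force: [-0.1, -2.3, -0.2]
width: 0.22
gripper_force: 0.7
```

Emit:
drive_tool(steps=[[0.78, 1, 9, 0, -0.06], [0.78, 1, 8, 0, -0.06], [0.78, 2, 9, 0, -0.06], [0.78, 3, 8, 0, -0.06], [0.78, 4, 8, 0, -0.06], [0.78, 4, 7, 0, -0.06], [0.78, 5, 8, 0, -0.06], [0.78, 6, 6, 0, -0.06], [0.78, 6, 7, 0, -0.06], [0.78, 6, 5, 0, -0.06], [0.78, 7, 5, 0, -0.06], [0.78, 8, 5, 0, -0.06], [0.78, 8, 3, 0, -0.06], [0.78, 8, 4, 0, -0.06], [0.78, 8, 2, 0, -0.06], [0.78, 9, 2, 0, -0.06], [0.78, 9, 0, 0, -0.06], [0.78, 8, 0, 0, -0.06], [0.78, 0, 0, 0, 0]])

```text
clock: 48.6
position: [0.5743, 0.0141, 0.0576]
ee_rot: [-2.801, 1.418, -0.004]
force: [0.6, 0.2, 1.3]
width: 0.217
gripper_force: 0.0
```

Emit:
drive_tool(steps=[[0.9, 0, 0, 0, 0], [1, 0, 0, 0, 0], [1, 0, 0, 0, 0], [1, 0, 0, 0, 0], [1, 0, 0, 0, 0]])

```text
clock: 49.02
position: [0.5722, 0.014, 0.057]
ee_rot: [-2.804, 1.414, -0.0]
force: [-0.5, 2.4, 7.6]
width: 0.126
gripper_force: 10.0
```

Run:
```python
from h import *
o=st();a=o['position'][:2]-[.570,-.0855];print(np.degrees(np.arctan2(a[1],a[0])),np.linalg.norm(a))
t=V('top','t9.png');im=t.im
# nest white line? far/right visible edges: bright/dark near the nest far; right pin gone. spoke to near pin:
for z,r in((.032,.06),(.032,.085),(.032,.05),(.032,.04)):
    pr=[]
    for f in np.arange(-200,-160,1.):
        p=[.570+r*np.cos(np.radians(f)),-.0855+r*np.sin(np.radians(f)),z];u=t.px(p);pr.append(int(cv2.getRectSubPix(im,(1,1),tuple(map(float,u)))[0,0].max()))
    pr=np.array(pr,float);wt=np.clip(200-pr,0,None);print(r,'near spoke angle',(np.arange(-200,-160,1.)*wt).sum()/wt.sum(),pr.min())
    pr=[]
    for f in np.arange(-110,-70,1.):
        p=[.570+r*np.cos(np.radians(f)),-.0855+r*np.sin(np.radians(f)),z];u=t.px(p);pr.append(int(cv2.getRectSubPix(im,(1,1),tuple(map(float,u)))[0,0].max()))
    pr=np.array(pr,float);wt=np.clip(200-pr,0,None);print(r,'right spoke angle',(np.arange(-110,-70,1.)*wt).sum()/wt.sum(),pr.min())
```

```text
t 49.02 pos [0.5722 0.014  0.057 ] close_ang 216.5 w 0.126 F [-0.5  2.4  7.6] gf 10.0 j7 -2.39
88.72063430743555 0.09954467846009409
0.06 near spoke angle -182.475 105.0
0.06 right spoke angle -91.3921302578019 112.0
0.085 near spoke angle -187.73751058425063 104.0
0.085 right spoke angle -91.08918406072107 115.0
0.05 near spoke angle -182.60230849947533 106.0
0.05 right spoke angle -91.35699588477367 105.0
0.04 near spoke angle -183.3709677419355 107.0
0.04 right spoke angle -91.18264462809917 106.0
```

Emit:
drive_tool(steps=[[0.6, 0, 0, 0, 0], [0.6, 0, 0, 0, 0], [0.6, 0, 0, 0, 0], [0.6, 0, 0, 25, 0], [0.6, 0, 0, 25, 0], [0.6, 0, 0, 25, 0.12], [0.6, -10, -18, 0, 0.12], [0.6, -10, -18, 0, 0.12], [0.6, -10, -18, 0, 0.12], [0.6, -10, -18, 0, 0.12], [0.6, -10, -18, 0, 0.12], [0.6, -10, -18, 0, 0.12], [0.6, -10, -18, 0, 0.12], [0.6, -10, -18, 0, 0.12], [0.6, -10, -18, 0, 0.12], [0.6, -10, -18, 0, 0.12], [0.6, -10, -18, 0, 0.12], [0.6, -10, -14, 0, 0.12]])

```text
clock: 50.57
position: [0.4511, -0.2003, 0.1312]
ee_rot: [2.987, 0.972, -0.001]
force: [-1.1, -0.1, -0.3]
width: 0.4
gripper_force: 0.0
```

Emit:
drive_tool(steps=[[0.6, -4, 0, 0, 0.12], [0.6, 0, 0, 0, 0.12], [0.6, 0, 0, 0, 0.12], [0.6, 0, 0, 0, 0.12], [0.6, 0, 0, 0, 0.12], [0.6, 0, 0, 0, 0.12], [0.6, 0, 0, 0, 0.12], [0.6, 0, 0, 0, 0.12], [0.6, 0, 0, 0, 0.12], [0.6, 0, 0, 0, 0.12], [0.6, 0, 0, 0, 0.1], [0.6, 0, 0, 0, 0], [0.6, 0, 0, 0, 0]], grip_force=40)

```text
clock: 51.65
position: [0.4478, -0.1988, 0.1312]
ee_rot: [-1.8, -2.574, 0.0]
force: [-0.1, -0.2, -0.8]
width: 0.397
gripper_force: 0.0
```

```bash
python3 -c "
from h import *
st();V('wrist','k2.png')"
```

```text
t 51.65 pos [ 0.4478 -0.1988  0.1312] close_ang 20.1 w 0.397 F [-0.1 -0.2 -0.8] gf 0.0 j7 0.53
```

Emit:
drive_tool(steps=[[0.6, 0, 0, -25, 0], [0.6, 0, 0, -25, 0], [0.6, 0, 0, -24, 0], [0.6, 0, 0, 0, 0], [0.6, 0, 0, 0, 0], [1, 0, 0, 0, 0], [1, 0, 0, 0, 0], [1, 0, 0, 0, 0], [1, 0, 0, 0, 0], [1, 0, 0, 0, 0]])

```text
clock: 52.53
position: [0.4484, -0.1989, 0.0581]
ee_rot: [1.795, 2.576, -0.0]
force: [-0.6, 0.5, 2.8]
width: 0.136
gripper_force: 40.0
```

Emit:
drive_tool(steps=[[1, 0, 0, -4, 0], [1, 0, 0, -5, 0], [1, 0, 0, 0, 0], [1, 0, 0, 0, 0], [1, 0, 0, 0, -0.1], [1, 0, 0, 0, -0.1], [1, 0, 0, 0, -0.1], [1, 0, 0, 0, -0.1], [1, 0, 0, 0, -0.1], [1, 0, 0, 0, -0.1], [1, 0, 0, 0, -0.1], [1, 0, 0, 0, -0.1], [1, 0, 0, 0, -0.1], [1, 0, 0, 0, -0.1], [1, 0, 0, 0, -0.1], [1, 0, 0, 0, -0.1], [1, 0, 0, 0, 0], [1, 0, 0, 0, 0]])

```text
clock: 54.03
position: [0.4476, -0.199, 0.0498]
ee_rot: [2.937, 1.113, -0.001]
force: [-9.6, 0.2, 30.7]
width: 0.138
gripper_force: 40.2
```

Emit:
drive_tool(steps=[[1, 0, 0, 4, 0], [1, 0, 0, 4, 0], [1, 0, 0, 0, 0], [0.6, 0, 0, 0, 0], [0.6, 0, 0, 0, 0], [0.6, 0, 0, 0, 0], [0.6, 0, 0, 20, 0], [0.6, 0, 0, 25, 0], [0.6, 0, 0, 25, 0], [0.6, 0, 0, 25, 0], [0.6, -10, -20, 25, 0], [0.6, -10, -30, 25, 0], [0.6, -10, -30, 0, 0], [0.6, 0, -30, 0, 0], [0.6, 0, -30, 0, 0], [0.6, 0, 0, 0, 0], [0.6, 0, 0, 0, 0]])

```text
clock: 55.45
position: [0.4179, -0.3401, 0.201]
ee_rot: [2.939, 1.109, -0.0]
force: [-0.2, 0.2, -0.1]
width: 0.397
gripper_force: 0.0
```

Run:
```python
from h import *
st();t=V('top','tA.png');im=t.im
u=t.px([.4465,-.198,.071]);x,y=int(u[0]),int(u[1]);print(im[y-6:y+7,x-7:x+8].max(2))
c=np.array([.642,-.0879]);yv=np.array([.033,.999])
for k in(-.008,0,.008):
    print(k,[int(cv2.getRectSubPix(im,(1,1),tuple(map(float,t.px([*(c+yv*s/1000+[k,0]),.053]))))[0,0].min()) for s in range(-70,71,4)])
for n,f0 in(('near',-182),('right',-92),('left',88)):
    F=np.arange(f0-15,f0+16,1.)
    for r in(.05,.06):
        pr=np.array([cv2.getRectSubPix(im,(1,1),tuple(map(float,t.px([.570+r*np.cos(a),-.0855+r*np.sin(a),.032]))))[0,0].max() for a in np.radians(F)],float);wt=np.clip(200-pr,0,None);print(n,r,(F*wt).sum()/wt.sum())
d=cv2.absdiff(cv2.imread('pics/top0.png'),im).max(2)
print([ (n,int(d[y0:y1,x0:x1].max())) for n,x0,y0,x1,y1 in(('alc',358,128,392,165),('flux',222,148,240,170),('marker',302,270,356,284),('sp3',412,246,430,266),('red1',222,200,236,244))])
```

```text
t 55.45 pos [ 0.4179 -0.3401  0.201 ] close_ang 311.3 w 0.397 F [-0.2  0.2 -0.1] gf 0.0 j7 -0.2
[[ 94  50  52  67  52  63  71  70  70  69  74  95 122 121 121]
 [ 58  70 126 149  64  50  61  69  69  68  68  68  92 123 125]
 [ 38  59 112 174 149  61  48  60  68  67  66  65  71 115 159]
 [ 29  39  69 123 174 149  59  48  59  67  66  66  66  84 130]
 [ 34  29  39  68 123 173 148  58  46  59  65  65  64  74 123]
 [ 38  35  29  39  69 110 123  65  57  47  58  65  63  65 101]
 [ 63  38  34  28  39  62  79  67  62  56  47  58  63  63  84]
 [ 71  62  38  35  29  39  58  67  64  61  53  46  57  62  97]
 [ 73  71  62  38  36  29  38  57  67  63  58  50  46  54 101]
 [ 72  71  70  60  38  35  29  39  58  66  61  57  49  53  93]
 [ 71  70  70  68  60  39  36  28  37  57  66  59  54  53  87]
 [ 74  70  69  69  67  61  37  36  29  39  58  66  56  51  82]
 [ 58  71  68  68  67  66  59  38  36  27  39  54  46  60  84]]
-0.008 [201, 92, 75, 128, 141, 142, 142, 141, 137, 106, 116, 117, 118, 118, 113, 91, 157, 177, 177, 176, 176, 137, 118, 122, 121, 121, 122, 122, 120, 152, 158, 169, 168, 166, 123, 73]
0 [187, 73, 76, 128, 140, 144, 153, 149, 138, 107, 116, 118, 118, 119, 113, 83, 147, 161, 151, 150, 149, 120, 114, 121, 121, 122, 122, 121, 127, 168, 176, 171, 173, 171, 113, 65]
0.008 [180, 95, 95, 142, 145, 146, 147, 143, 130, 107, 117, 118, 118, 119, 111, 103, 158, 166, 168, 164, 158, 119, 115, 121, 121, 122, 123, 117, 130, 174, 181, 182, 176, 173, 145, 108]
near 0.05 -183.43333333333334
near 0.06 -183.28475935828877
right 0.05 -92.78469945355191
right 0.06 -92.14935988620199
left 0.05 88.72960372960372
left 0.06 89.54182754182754
[('alc', 34), ('flux', 2), ('marker', 3), ('sp3', 180), ('red1', 2)]
```

```bash
python3 -c "
from cell import arm
print(arm.sign_off())"
```

```text
the job is handed in; nothing more can be done
None
```

The job is handed in at 55 s: three heat sinks and two spacers fill the nest, which is locked at the laser sensor; the third spacer was left on the desk, and I never checked directly that the knob sprang fully up.

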